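# Charge the vibratory finisher with chips and inserts

### The job

Charge the blue vibratory finisher for deburring: open its lid wide, use the steel scoop to scoop all the green chips out of their tray and tip them into the tub (don't pick them out of the tray with the gripper), and lay the scoop back flat in the tray the way it lay. Only when no chips are left in the tray, put every bare grey insert into the tub with the chips, and drop the gold-coated reject into the red box, never into the tub. Finally shut the tub's lid fully, and don't knock over the oil bottle.

Things in the scene. Friction and masses are not known exactly. Their poses are not given: they have to be found in the camera images.
- finisher: bench-top vibratory finisher, fixed: a grey base with coil springs carrying a blue rubber-lined open tub. Origin under its centre on the bench, x points to its hinge side, away from the robot. Tub inside 144 (x) x 164 (y) mm, walls 7 mm, inner floor 52 mm and rim 137 mm above the bench. Base 170 x 186 mm.
- tub_in (a point): centre of the tub's inner floor, 52 mm above the bench, 85 mm below the rim, axes as the finisher's
- lid (a joint): hinge of the tub's aluminium lid, rad: 0 shut, 1.75 fully open (leaning back a little past upright). It turns about the tub's far rim (finisher y axis, through point lid_hinge); a stiff hinge: the lid stays where it is left and takes about 4 N at the handle to move.
- lid_handle (a point): middle of the round black bar handle on the lid (12 mm thick, 74 mm free length along the finisher's y), near the front edge, 138 mm from the hinge axis along the lid and 42 mm off its plane; 28 mm of free space between bar and lid
- lid_hinge (a point): on the lid's hinge axis, 85 mm behind the finisher's centre, 137.5 mm above the bench
- tray: open black plastic chip tray, fixed. Origin on the bench 118 mm ahead (+x) of the inner side of its near wall, x points away from the robot along the tray. Inner width 132 mm (y), floor 4 mm thick, flat from x = -118 to x = +88 mm, then a far wall that leans outward by 20 degrees from vertical, 58 mm high; the side walls fall from 58 mm at the far end to 42 mm and then to 26 mm at the near wall, all 4 mm thick. Holds the chips and, behind them, the scoop.
- scoop: steel hand scoop, loose, 0.16 kg: a flat pan 100 (x) x 120 (y) mm open to +x, with a thin front lip, floor 2 mm, back wall 46 mm high, side walls falling from 46 mm to 8 mm at the lip; origin under the middle of the pan, x points to the lip (50 mm ahead of the origin). From the back wall (50 mm behind the origin, 42 mm up) a straight black handle, 20 x 20 mm and 110 mm long, runs backward and rises at 20 degrees. It starts lying flat in the tray, lip towards the chips.
- scoop_grip (a point): middle of the scoop's handle, on its axis: 111 mm behind and 64 mm above the scoop's origin; grasp across its flat sides (along scoop y, 20 mm)
- chip_1: green resin deburring chip, a rounded triangle about 37 mm across and 23 mm thick, 28 g, edges fully rounded; origin in the middle of its underside as it first lies, z normal to the triangle. Some of the six may be absent.
- chip_2: green resin deburring chip, a rounded triangle about 37 mm across and 23 mm thick, 28 g, edges fully rounded; origin in the middle of its underside as it first lies, z normal to the triangle. Some of the six may be absent.
- chip_3: green resin deburring chip, a rounded triangle about 37 mm across and 23 mm thick, 28 g, edges fully rounded; origin in the middle of its underside as it first lies, z normal to the triangle. Some of the six may be absent.
- chip_4: green resin deburring chip, a rounded triangle about 37 mm across and 23 mm thick, 28 g, edges fully rounded; origin in the middle of its underside as it first lies, z normal to the triangle. Some of the six may be absent.
- chip_5: green resin deburring chip, a rounded triangle about 37 mm across and 23 mm thick, 28 g, edges fully rounded; origin in the middle of its underside as it first lies, z normal to the triangle. Some of the six may be absent.
- chip_6: green resin deburring chip, a rounded triangle about 37 mm across and 23 mm thick, 28 g, edges fully rounded; origin in the middle of its underside as it first lies, z normal to the triangle. Some of the six may be absent.
- grey_1: bare grey steel mould insert, a block 44 (x) x 30 (y) x 47 (z) mm with a toothed top, 0.4 kg, standing upright; origin at the centre of its underside; grasp it across the 30 mm sides (along y). Some of the three may be absent.
- grey_2: bare grey steel mould insert, a block 44 (x) x 30 (y) x 47 (z) mm with a toothed top, 0.4 kg, standing upright; origin at the centre of its underside; grasp it across the 30 mm sides (along y). Some of the three may be absent.
- grey_3: bare grey steel mould insert, a block 44 (x) x 30 (y) x 47 (z) mm with a toothed top, 0.4 kg, standing upright; origin at the centre of its underside; grasp it across the 30 mm sides (along y). Some of the three may be absent.
- gold: the reject: a gold-coated mould insert, same block as the grey ones (44 x 30 x 47 mm, 0.42 kg), standing among them; origin at the centre of its underside; grasp along y
- reject_box: red open plastic box, fixed, 80 (x) x 100 (y) x 50 mm high, walls and floor 4 mm; origin under its centre
- reject_box_in (a point): centre of the red box's inner floor, 4 mm above the bench
- oil_bottle: bystander: standing dark bottle of polishing oil, 42 mm across, 69 mm high; origin at the centre of its base. It stands in front of the steel riser, a fixed shelf on legs between tray and finisher (x 0.525 to 1.28 m, y -0.04 to 0.20 m, top at 0.38 m with low blocks on it further back): carry things round its front or high over its front edge, and keep the wrist clear of it

How it is judged:
On the way, in this order (a step that is already met when the one before it is completed fails the run):
1. the tub's lid is open (value of joint lid above 1.2 rad), for 0.2 s.
2. all chips lie in the tub (x of chip_1 in the frame of tub_in between -0.074 and 0.074 m and y of chip_1 in the frame of tub_in between -0.084 and 0.084 m and z of chip_1 in the frame of tub_in between -0.01 and 0.088 m and x of chip_2 in the frame of tub_in between -0.074 and 0.074 m and y of chip_2 in the frame of tub_in between -0.084 and 0.084 m and z of chip_2 in the frame of tub_in between -0.01 and 0.088 m and x of chip_3 in the frame of tub_in between -0.074 and 0.074 m and y of chip_3 in the frame of tub_in between -0.084 and 0.084 m and z of chip_3 in the frame of tub_in between -0.01 and 0.088 m and x of chip_4 in the frame of tub_in between -0.074 and 0.074 m and y of chip_4 in the frame of tub_in between -0.084 and 0.084 m and z of chip_4 in the frame of tub_in between -0.01 and 0.088 m and x of chip_5 in the frame of tub_in between -0.074 and 0.074 m and y of chip_5 in the frame of tub_in between -0.084 and 0.084 m and z of chip_5 in the frame of tub_in between -0.01 and 0.088 m and x of chip_6 in the frame of tub_in between -0.074 and 0.074 m and y of chip_6 in the frame of tub_in between -0.084 and 0.084 m and z of chip_6 in the frame of tub_in between -0.01 and 0.088 m), for 0.2 s.
3. all grey inserts lie in the tub (x of grey_1 in the frame of tub_in between -0.074 and 0.074 m and y of grey_1 in the frame of tub_in between -0.084 and 0.084 m and z of grey_1 in the frame of tub_in between -0.01 and 0.088 m and x of grey_2 in the frame of tub_in between -0.074 and 0.074 m and y of grey_2 in the frame of tub_in between -0.084 and 0.084 m and z of grey_2 in the frame of tub_in between -0.01 and 0.088 m and x of grey_3 in the frame of tub_in between -0.074 and 0.074 m and y of grey_3 in the frame of tub_in between -0.084 and 0.084 m and z of grey_3 in the frame of tub_in between -0.01 and 0.088 m), for 0.2 s.
4. the lid is shut (value of joint lid below 0.06 rad), for 0.2 s.
At the end, for the whole second after the job is handed in: Every chip and every grey insert present lies inside the tub below its rim, the gold insert lies inside the red box, the lid is shut (below 0.06 rad), and the scoop lies flat in the tray (within 30 mm of its middle line, tilted less than 0.2 rad, lip to the far end); all is released and at rest (all of step 2 and all of step 3 and x of gold in the frame of reject_box_in between -0.04 and 0.04 m and y of gold in the frame of reject_box_in between -0.05 and 0.05 m and z of gold in the frame of reject_box_in between -0.01 and 0.045 m and value of joint lid below 0.06 rad and x of scoop in the frame of tray between -0.09 and 0.06 m and y of scoop in the frame of tray between -0.03 and 0.03 m and height (world z) of scoop below 0.02 m and angle between scoop's own z axis and vertical below 0.2 rad and linear speed of each of scoop, gold, grey_1, grey_2, grey_3 below 0.03 m/s and x of scoop_grip in the frame of tray below -0.02 m); the robot touches nothing.
It fails at once if a chip lying in the tray is handled with the gripper's fingers ((contact force between the fingers and chip_1 above 1.5 N and (x of chip_1 in the frame of tray between -0.12 and 0.12 m and y of chip_1 in the frame of tray between -0.07 and 0.07 m and z of chip_1 in the frame of tray between -0.01 and 0.04 m)) or (contact force between the fingers and chip_2 above 1.5 N and (x of chip_2 in the frame of tray between -0.12 and 0.12 m and y of chip_2 in the frame of tray between -0.07 and 0.07 m and z of chip_2 in the frame of tray between -0.01 and 0.04 m)) or (contact force between the fingers and chip_3 above 1.5 N and (x of chip_3 in the frame of tray between -0.12 and 0.12 m and y of chip_3 in the frame of tray between -0.07 and 0.07 m and z of chip_3 in the frame of tray between -0.01 and 0.04 m)) or (contact force between the fingers and chip_4 above 1.5 N and (x of chip_4 in the frame of tray between -0.12 and 0.12 m and y of chip_4 in the frame of tray between -0.07 and 0.07 m and z of chip_4 in the frame of tray between -0.01 and 0.04 m)) or (contact force between the fingers and chip_5 above 1.5 N and (x of chip_5 in the frame of tray between -0.12 and 0.12 m and y of chip_5 in the frame of tray between -0.07 and 0.07 m and z of chip_5 in the frame of tray between -0.01 and 0.04 m)) or (contact force between the fingers and chip_6 above 1.5 N and (x of chip_6 in the frame of tray between -0.12 and 0.12 m and y of chip_6 in the frame of tray between -0.07 and 0.07 m and z of chip_6 in the frame of tray between -0.01 and 0.04 m))).
It fails at once if a grey insert is in the tub while chips still lie in the tray (((x of grey_1 in the frame of tub_in between -0.074 and 0.074 m and y of grey_1 in the frame of tub_in between -0.084 and 0.084 m and z of grey_1 in the frame of tub_in between -0.01 and 0.088 m) or (x of grey_2 in the frame of tub_in between -0.074 and 0.074 m and y of grey_2 in the frame of tub_in between -0.084 and 0.084 m and z of grey_2 in the frame of tub_in between -0.01 and 0.088 m) or (x of grey_3 in the frame of tub_in between -0.074 and 0.074 m and y of grey_3 in the frame of tub_in between -0.084 and 0.084 m and z of grey_3 in the frame of tub_in between -0.01 and 0.088 m)) and ((x of chip_1 in the frame of tray between -0.12 and 0.12 m and y of chip_1 in the frame of tray between -0.07 and 0.07 m and z of chip_1 in the frame of tray between -0.01 and 0.04 m) or (x of chip_2 in the frame of tray between -0.12 and 0.12 m and y of chip_2 in the frame of tray between -0.07 and 0.07 m and z of chip_2 in the frame of tray between -0.01 and 0.04 m) or (x of chip_3 in the frame of tray between -0.12 and 0.12 m and y of chip_3 in the frame of tray between -0.07 and 0.07 m and z of chip_3 in the frame of tray between -0.01 and 0.04 m) or (x of chip_4 in the frame of tray between -0.12 and 0.12 m and y of chip_4 in the frame of tray between -0.07 and 0.07 m and z of chip_4 in the frame of tray between -0.01 and 0.04 m) or (x of chip_5 in the frame of tray between -0.12 and 0.12 m and y of chip_5 in the frame of tray between -0.07 and 0.07 m and z of chip_5 in the frame of tray between -0.01 and 0.04 m) or (x of chip_6 in the frame of tray between -0.12 and 0.12 m and y of chip_6 in the frame of tray between -0.07 and 0.07 m and z of chip_6 in the frame of tray between -0.01 and 0.04 m))).
It fails at once if the gold insert is put into the tub (x of gold in the frame of tub_in between -0.074 and 0.074 m and y of gold in the frame of tub_in between -0.084 and 0.084 m and z of gold in the frame of tub_in between -0.01 and 0.088 m).
It fails at once if the oil bottle is knocked over (angle between oil_bottle's own z axis and vertical above 0.6 rad).
Of chip_1, chip_2, chip_3, chip_4, chip_5, chip_6 only 4 to 6 are there at a start; the rules pass over those that are not, and their reading is None.
Of grey_1, grey_2, grey_3 only 1 to 3 are there at a start; the rules pass over those that are not, and their reading is None.
At some moment in a run one of grey_1, grey_2, grey_3, gold may be knocked a few centimetres aside while the robot is not near it.
It also fails if it takes over 210 s, if anything falls off the work surface, if the arm or the gripper's body presses on something with over 40 N, if the wrist force passes 120 N, or if a joint passes its speed limit or range.

### The arm

A 6-joint arm with a two-finger parallel gripper is mounted at the origin on a cart in front of the work surface, level with it; the furniture and walls round the work are solid. World frame = base frame: x ahead of the robot, y to its left, z up, the work surface at z = 0. Lengths are in m, angles in rad, forces in N, time in s.
With the tool pointing down it reaches from about 0.35 to 0.85 m from the base axis. Payload 8.1 kg.
Tool frame: the origin (TCP) lies at the very end of the fingers, on their centre line; the grasp point (between the pads) lies robot.grip_point_offset behind it (robot.grip_point_offset is the distance from the TCP to the grasp point, in m); z points along the fingers, y is the line along which they close (so a half turn about z gives the same grasp; the last joint's range is limited). The gripper opens to 93 mm and grips with 3 to 60 N. Pads are 15 mm wide; open, the fingers measure 128 mm over their backs; the gripper's body (75 mm by 188 mm) begins 65 mm behind the grasp point.
Start: joints at [1.151, 0.13, 1.488, -0, 1.523, -0.085], TCP at [0.197, 0.567, 0.219] pointing down, gripper open.
Joint ranges: [-2.96, 2.96], [-0.89, 2.26], [0.02, 2.5], [-1.34, 4.48], [0, 2.73], [-2.66, 2.66]. Speed limits (rad/s): [2.39, 2.39, 2.79, 3.14, 3.14, 3.14].

### API

Orientations are given as a rotation vector (axis times angle).
In Python, from plant import robot, eyes gives the robot as it stands. The module is installed in compiled form; this text tells all that it offers.
- The arm moves only by the tool apply_moves, never from a script. Its argument "steps" is one flat list of numbers, 7 for each row, row after row: the shift along the tool's x, y, z in units of 30 mm (1.0 is 30 mm), then the turn, a rotation vector about the tool's x, y, z in units of 6 degrees (1.0 is 6 degrees), then the opening in per cent of the stroke, from 0 (shut) to 100 (fully open). In form: [dx, dy, dz, ax, ay, az, fingers, dx, dy, dz, ax, ay, az, fingers, ...]. A call has 1 to 12 rows; each row shifts and turns the commanded pose from where the row before left it, along the tool's axes as they then stand; what a row does not reach is not made up. A row lasts 1/12 s, in which the tool goes at most 41.7 mm and 7.16 degrees, less where a joint would pass 70% of its speed; a pose out of reach is approached as far as the arm can. A call is refused whole if a number of a shift passes 1 or a number of a turn 1, either way. A call with a gripper value outside its range is refused whole. The fingers move at their own pace and stop on an object; "grip_force" is the grip in N (left out, the last holds). Time passes only in rows, so rows that do not move let the fingers close. It gives the time, the measured TCP pose, the force, the opening and the grip force at its end, in the units of the state.
- robot.read_state(): the state, without advancing time (a new reading comes with each control period).
- eyes.read_camera(name): name is "scene" or "top" or "wrist"; returns the picture (384x512x3 uint8, red, green, blue); there is no depth.
- eyes.calibration(name): a dict with "K" (3x3 intrinsics, pixels), "R" (3x3) and "t" (3): a world point X has camera coordinates R X + t. Camera axes: x right, y down, z forward; pixel columns grow to the right and rows downward; lengths in m; the calibration is good to about 2 mm. A picture is of the moment at which its call begins: read the wrist's pose just before it. calibration takes no time and is no camera call; for the wrist camera it gives the pose at the moment of the call.
- robot.close_job(): hands the job in; it is judged then, once.
Trained networks look in the newest picture that a camera, given by its name, has taken for a name from the list of things; names that differ only in an ending like _2 or _b are one class to them, and where a whole thing is asked for, a point or a joint stands for the part that bears it (a point fixed in the world has none). Each returns a list of dicts, best first, with "conf" (0 to 1); they miss things now and then, are a little off and sometimes report something else, mostly with a low value. They report only what shows in the picture. A call takes as long as a camera call.
- eyes.search_frame(camera, thing): "rect" ([left, top, width, height] in pixels, round what is visible of it).
- eyes.place_of(camera, thing): "xy" ([column, row] in pixels: a listed point, or the origin of a listed thing).
The state is a dict: "t": time; "q": joint angles; "dq": joint speeds; "joint_torque": joint torques, N m; "tool_pos": TCP position; "orientation": TCP orientation; "force": force on the tool from outside, world axes, zero at the start; "wrist_torque": the same for the moment, N m; "opening": finger opening in m; "gripper_force": force on a finger pad.
Only numpy, scipy, OpenCV 4.12 (cv2) and the standard library are available. Lean on these libraries where they do the work, as an engineer would, in place of code of your own. Each camera call takes 0.05 s, during which the arm holds its last target. There are 200 camera calls.

## Working session

There is one attempt and no reset: what is moved stays moved. The work goes in short steps, Python scripts to look and compute and a tool call to move; the robot and the scene stay as the last step left them, time stands still between calls to the robot, and variables do not carry over. Pictures are saved under pics/ and viewed, at most 14 in all, crops included, and the job is handed in when it is done.

Besides the shell and the picture viewer there is one more tool, called after "Emit:" as a command line: name --argument value ..., lists and objects as JSON in quotes. apply_moves: Moves the arm, as the interface text tells. Its arguments: {"type":"object","properties":{"steps":{"type":"array"},"grip_force":{"type":"number"}},"required":["steps"]}

```bash
ls; mkdir -p pics; python3 - <<'E'
from plant import robot, eyes
import cv2, numpy as np
s=robot.read_state();print(s, getattr(robot,'grip_point_offset',None))
for c in ["scene","top"]:
    im=eyes.read_camera(c);cv2.imwrite(f"pics/{c}0.png",im[:,:,::-1])
    k=eyes.calibration(c);print(c,k["K"].round(1).tolist(),k["R"].round(3).tolist(),k["t"].round(3).tolist())
    for n in ["finisher","tub_in","lid_handle","lid_hinge","tray","scoop","scoop_grip","chip_1","grey_1","gold","reject_box","reject_box_in","oil_bottle"]:
        print(n,[(np.round(d["xy"]).tolist(),round(d["conf"],2)) for d in eyes.place_of(c,n)][:7])
E
```

```text
pics
{'t': 0.0, 'q': array([ 1.15063256e+00,  1.31151528e-01,  1.48926279e+00, -1.53625555e-05,
        1.52303000e+00, -8.54210437e-02]), 'dq': array([-0.00058184,  0.00037875,  0.0001017 , -0.0005992 , -0.00049367,
        0.00084953]), 'joint_torque': array([ 2.56271014e-03, -5.59854412e+01, -4.91759169e+01,  7.69004412e-02,
        3.57978127e-02, -2.66049492e-04]), 'tool_pos': array([0.19687633, 0.56617064, 0.21760228]), 'orientation': array([-5.23285084e-01, -3.09724924e+00,  2.82176978e-03]), 'force': array([0.16592682, 0.7355344 , 0.0656659 ]), 'wrist_torque': array([-0.0393661 , -0.01239328, -0.05629486]), 'gripper_force': 0.0, 'opening': 0.09303810055204377} 0.0188
scene [[431.1, 0.0, 250.0], [0.0, 431.1, 183.0], [0.0, 0.0, 1.0]] [[0.604, -0.796, 0.024], [-0.442, -0.36, -0.821], [0.663, 0.486, -0.57]] [-0.309, 0.317, 0.902]
finisher [([165.0, 170.0], 0.92), ([308.0, 217.0], 0.74)]
tub_in [([369.0, 241.0], 0.18)]
lid_handle [([147.0, 127.0], 0.69), ([320.0, 225.0], 0.64)]
lid_hinge [([183.0, 123.0], 0.71)]
tray [([296.0, 235.0], 0.92)]
scoop [([282.0, 245.0], 0.7), ([354.0, 
[... 445 characters left out ...]
], [0.0, 0.0, 1.0]] [[0.005, -1.0, -0.004], [-0.984, -0.004, -0.178], [0.178, 0.005, -0.984]] [0.019, 0.506, 1.48]
finisher [([146.0, 187.0], 0.89)]
tub_in []
lid_handle [([135.0, 194.0], 0.92)]
lid_hinge [([304.0, 187.0], 0.73), ([136.0, 148.0], 0.59)]
tray [([302.0, 187.0], 0.93), ([315.0, 167.0], 0.5)]
scoop [([306.0, 205.0], 0.86)]
scoop_grip []
chip_1 [([304.0, 171.0], 0.61), ([317.0, 180.0], 0.57), ([290.0, 185.0], 0.49), ([288.0, 169.0], 0.43), ([315.0, 167.0], 0.41), ([304.0, 204.0], 0.25)]
grey_1 [([351.0, 209.0], 0.46)]
gold [([368.0, 217.0], 0.65)]
reject_box [([356.0, 159.0], 0.88)]
reject_box_in [([361.0, 158.0], 0.59)]
oil_bottle [([217.0, 208.0], 0.64), ([370.0, 213.0], 0.18)]
```

```bash
cat > h.py <<'E'
from plant import robot, eyes
import cv2, numpy as np
from scipy.spatial.transform import Rotation as Ro
def ray(c,xy,z):
    k=eyes.calibration(c);K,R,t=k["K"],k["R"],k["t"]
    d=R.T@np.linalg.solve(K,[xy[0],xy[1],1.]);o=-R.T@t
    return o+d*(z-o[2])/d[2]
def pose():
    s=robot.read_state();return np.array(s["tool_pos"]),Ro.from_rotvec(s["orientation"])
def proj(c,X):
    k=eyes.calibration(c);p=k["K"]@(k["R"]@np.array(X,float)+k["t"]);return p[:2]/p[2]
def down(yaw):  # tool z down; tool y axis at world angle yaw
    y=np.array([np.cos(yaw),np.sin(yaw),0]);z=np.array([0,0,-1.]);return Ro.from_matrix(np.c_[np.cross(y,z),y,z])
def togo(P,R=None):
    p,r=pose();R=R or r
    print("shift/30mm",(r.inv().apply(np.array(P)-p)/.03).round(2),"turn/6deg",((r.inv()*R).as_rotvec()/np.radians(6)).round(2))
E
python3 - <<'E'
from h import *
for n,xy,z in [("finisher",(146,187),0),("handle",(135,194),.18),("hinge",(136,148),.1375),("tray",(302,187),0),("scoop",(306,205),.004),("rej",(356,159),0),("rejin",(361,158),.004),("bottle",(217,208),0),("grey",(351,209),0),("gold",(368,217),0)]+[("chip",p,.004) for p in [(304,171),(317,180),(290,185),(288,169),(315,167)]]:
    print(n,ray("top",xy,z).round(3))
for n,xy,z in [("finisher",(165,170),0),("handle",(147,127),.18),("hinge",(183,123),.1375),("tray",(296,235),0),("scoop",(282,245),.004),("grip",(263,250),.068),("rejin",(370,238),.004),("bottle",(208,206),0),("grey",(329,274),0),("gold",(352,287),0)]:
    print("S",n,ray("scene",xy,z).round(3))
a=cv2.imread("pics/scene0.png");b=cv2.imread("pics/top0.png")
cv2.imwrite("pics/scene_z.png",cv2.resize(a[80:320,80:400],(800,600)))
cv2.imwrite("pics/top_z.png",cv2.resize(b[90:300,90:410],(800,525)))
E
```

```text
finisher [0.525 0.35  0.   ]
handle [0.471 0.341 0.18 ]
hinge [0.616 0.354 0.137]
tray [ 0.527 -0.145  0.   ]
scoop [ 0.469 -0.157  0.004]
rej [ 0.619 -0.319  0.   ]
rejin [ 0.622 -0.335  0.004]
bottle [0.459 0.123 0.   ]
grey [ 0.457 -0.298  0.   ]
gold [ 0.432 -0.351  0.   ]
chip [ 0.578 -0.152  0.004]
chip [ 0.549 -0.193  0.004]
chip [ 0.533 -0.107  0.004]
chip [ 0.585 -0.101  0.004]
chip [ 0.591 -0.187  0.004]
S finisher [0.521 0.36  0.   ]
S handle [0.468 0.358 0.18 ]
S hinge [0.613 0.356 0.137]
S tray [ 0.52 -0.15  0.  ]
S scoop [ 0.459 -0.145  0.004]
S grip [ 0.356 -0.154  0.068]
S rejin [ 0.631 -0.316  0.004]
S bottle [0.465 0.121 0.   ]
S grey [ 0.449 -0.29   0.   ]
S gold [ 0.446 -0.354  0.   ]
```

View pics/scene_z.png

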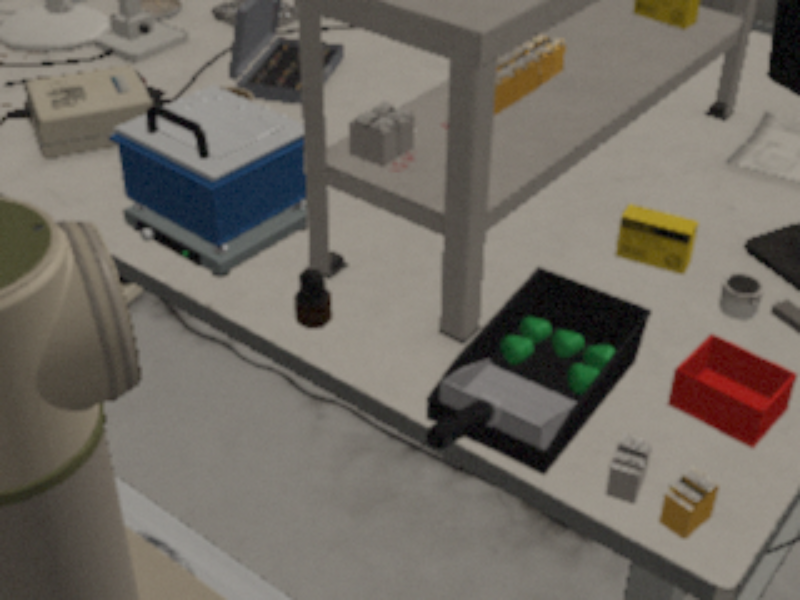

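View pics/top_z.png

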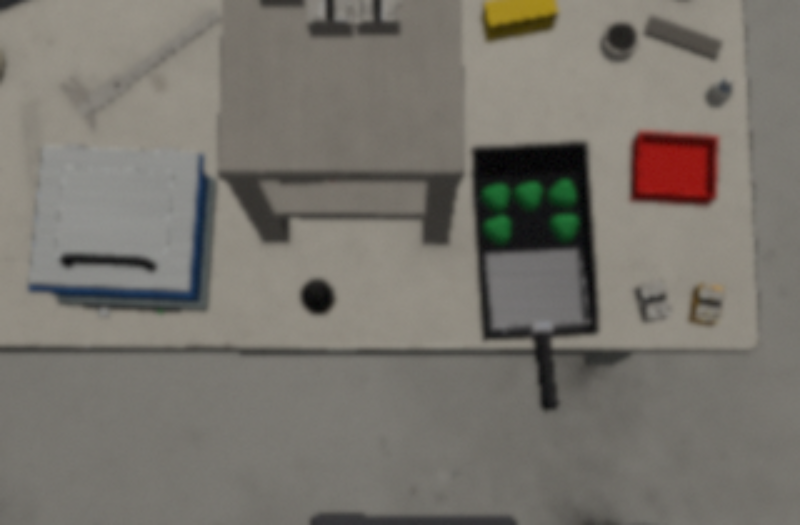

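The picture shows a shut lid on the finisher at left (top view handle 135,194), five chips, the scoop in the tray, one grey (351,209) and the gold (368,217) beside it, and the red box (356,159). The grey block on the riser shelf is clutter and far too large to be an insert. Next I'll move above the lid handle.

```bash
cat >> h.py <<'E'
def rows(pts,grip,nmax=12,start=None,step=.027,deg=5.5):
    """pts: list of (P,R|None); prints rows of 7, chained"""
    p,r=start or pose();out=[]
    for P,R in pts:
        P=np.array(P,float);R=R or r
        n=int(max(1,np.ceil(np.linalg.norm(P-p)/step),np.ceil((r.inv()*R).magnitude()/np.radians(deg))))
        p0,r0=p,r;w=(r0.inv()*R).as_rotvec()
        for i in range(1,n+1):
            Pi=p0+(P-p0)*i/n;Ri=r0*Ro.from_rotvec(w*i/n)
            sh=(r.inv().apply(Pi-p)/.03).round(2)+0;tu=((r.inv()*Ri).as_rotvec()/np.radians(6)).round(2)+0
            p=p+r.apply(sh*.03);r=r*Ro.from_rotvec(tu*np.radians(6));out.append([*sh,*tu,grip])
    for i in range(0,len(out),nmax):
        print(len(out[i:i+nmax]),", ".join(f"{v:g}" for o in out[i:i+nmax] for v in o))
    return p,r
E
python3 - <<'E'
from h import *
R=down(np.radians(-3.5))
rows([((.33,.46,.28),None),((.46,.35,.29),R)],100)
E
```

```text
12 -0.76, -0.27, -0.29, 0, 0, 0, 100, -0.77, -0.27, -0.29, 0, 0, 0, 100, -0.76, -0.28, -0.3, 0, 0, 0, 100, -0.77, -0.27, -0.29, 0, 0, 0, 100, -0.76, -0.27, -0.29, 0, 0, 0, 100, -0.77, -0.27, -0.29, 0, 0, 0, 100, -0.76, -0.27, -0.3, 0, 0, 0, 100, -0.38, -0.15, -0.02, 0, 0, 0.88, 100, -0.39, -0.11, -0.03, 0, 0, 0.89, 100, -0.4, -0.07, -0.02, 0, 0, 0.88, 100, -0.4, -0.04, -0.02, 0, 0, 0.89, 100, -0.41, 0, -0.03, 0, 0, 0.88, 100
9 -0.4, 0.04, -0.02, 0, 0, 0.89, 100, -0.4, 0.08, -0.02, 0, 0, 0.88, 100, -0.39, 0.11, -0.03, 0, 0, 0.89, 100, -0.38, 0.15, -0.02, 0, 0, 0.88, 100, -0.36, 0.18, -0.03, 0, 0, 0.89, 100, -0.34, 0.21, -0.02, 0, 0, 0.88, 100, -0.33, 0.25, -0.02, 0, 0, 0.89, 100, -0.29, 0.28, -0.03, 0, 0, 0.88, 100, -0.28, 0.3, -0.02, 0, 0, 0.89, 100
```

Emit:
apply_moves --steps '[-0.76, -0.27, -0.29, 0, 0, 0, 100, -0.77, -0.27, -0.29, 0, 0, 0, 100, -0.76, -0.28, -0.3, 0, 0, 0, 100, -0.77, -0.27, -0.29, 0, 0, 0, 100, -0.76, -0.27, -0.29, 0, 0, 0, 100, -0.77, -0.27, -0.29, 0, 0, 0, 100, -0.76, -0.27, -0.3, 0, 0, 0, 100, -0.38, -0.15, -0.02, 0, 0, 0.88, 100, -0.39, -0.11, -0.03, 0, 0, 0.89, 100, -0.4, -0.07, -0.02, 0, 0, 0.88, 100, -0.4, -0.04, -0.02, 0, 0, 0.89, 100, -0.41, 0, -0.03, 0, 0, 0.88, 100]'

```text
t: 2.4
tool_pos: [0.3769, 0.4202, 0.2838]
orientation: [1.227, 2.892, 0.0]
force: [-0.8, 0.1, 0.1]
opening: 0.0931
gripper_force: 0.0
```

Emit:
apply_moves --steps '[-0.4, 0.04, -0.02, 0, 0, 0.89, 100, -0.4, 0.08, -0.02, 0, 0, 0.88, 100, -0.39, 0.11, -0.03, 0, 0, 0.89, 100, -0.38, 0.15, -0.02, 0, 0, 0.88, 100, -0.36, 0.18, -0.03, 0, 0, 0.89, 100, -0.34, 0.21, -0.02, 0, 0, 0.88, 100, -0.33, 0.25, -0.02, 0, 0, 0.89, 100, -0.29, 0.28, -0.03, 0, 0, 0.88, 100, -0.28, 0.3, -0.02, 0, 0, 0.89, 100, 0, 0, 0, 0, 0, 0, 100, 0, 0, 0, 0, 0, 0, 100]'

```text
t: 3.32
tool_pos: [0.4602, 0.3497, 0.29]
orientation: [-2.287, -2.154, 0.0]
force: [-0.4, 0.5, 0.5]
opening: 0.093
gripper_force: 0.0
```

```bash
python3 - <<'E'
from h import *
s=robot.read_state();print(s["t"],s["tool_pos"],s["q"].round(2),s["force"].round(1))
im=eyes.read_camera("wrist");cv2.imwrite("pics/w1.png",im[:,:,::-1])
for n,z in [("lid_handle",.1795),("lid_hinge",.1375),("finisher",0)]:
    for d in eyes.place_of("wrist",n): print(n,d["conf"],np.round(d["xy"]),ray("wrist",d["xy"],z).round(3))
E
```

```text
3.3167 [0.4602444  0.34968679 0.28996265] [0.56 0.05 1.44 0.   1.65 0.62] [-0.4  0.5  0.5]
lid_hinge 0.77 [414. 170.] [0.61  0.348 0.138]
```

View pics/w1.png

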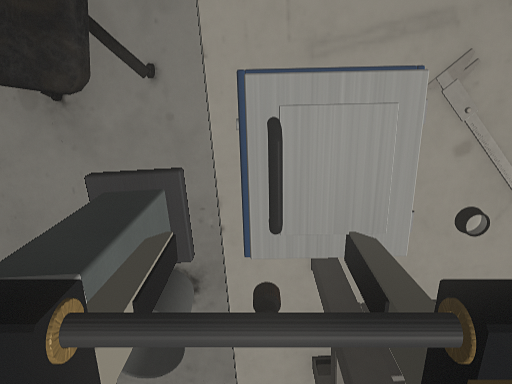

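```bash
python3 - <<'E'
from h import *
for p in [(274.5,118),(276.5,233),(275.5,175)]: print(ray("wrist",p,.184).round(4))
for p in [(424,68),(407,257),(245,72),(249,257)]: print(ray("wrist",p,.14).round(4))
E
```

```text
[0.4737 0.4097 0.184 ]
[0.4707 0.309  0.184 ]
[0.4723 0.3625 0.184 ]
[0.6107 0.4417 0.14  ]
[0.6091 0.2529 0.14  ]
[0.4507 0.4478 0.14  ]
[0.4414 0.2629 0.14  ]
```

```bash
python3 - <<'E'
from h import *
R=down(np.radians(-2))
s=rows([((.472,.355,.23),R),((.472,.355,.166),R)],60)
c=np.array([np.cos(np.radians(2)),-np.sin(np.radians(2))])
pts=[]
for th in np.linspace(0,1.52,12)[1:]:
    u=-.138*np.cos(th)+.042*np.sin(th)+.138;v=.138*np.sin(th)+.042*np.cos(th)-.042
    pts.append((np.array([.472+u*c[0],.355+u*c[1],.166+v]),None))
print(len(pts));rows(pts,0,start=s,step=.0299)
E
```

```text
6 0.06, 0.14, 0.67, 0, 0, -0.08, 60, 0.06, 0.13, 0.66, 0, 0, -0.07, 60, 0.05, 0.14, 0.67, 0, 0, -0.08, 60, 0, 0, 0.71, 0, 0, 0, 60, 0, 0, 0.71, 0, 0, 0, 60, 0, 0, 0.71, 0, 0, 0, 60
11
11 0, 0.23, -0.62, 0, 0, 0, 0, 0, 0.32, -0.58, 0, 0, 0, 0, 0, 0.4, -0.53, 0, 0, 0, 0, 0, 0.47, -0.47, 0, 0, 0, 0, 0, 0.52, -0.41, 0, 0, 0, 0, 0, 0.58, -0.32, 0, 0, 0, 0, 0, 0.62, -0.25, 0, 0, 0, 0, 0, 0.64, -0.16, 0, 0, 0, 0, 0, 0.66, -0.06, 0, 0, 0, 0, 0, 0.67, 0.02, 0, 0, 0, 0, 0, 0.65, 0.12, 0, 0, 0, 0
```

Emit:
apply_moves --steps '[0.06, 0.14, 0.67, 0, 0, -0.08, 60, 0.06, 0.13, 0.66, 0, 0, -0.07, 60, 0.05, 0.14, 0.67, 0, 0, -0.08, 60, 0, 0, 0.71, 0, 0, 0, 60, 0, 0, 0.71, 0, 0, 0, 60, 0, 0, 0.71, 0, 0, 0, 60, 0, 0, 0, 0, 0, 0, 0, 0, 0, 0, 0, 0, 0, 0, 0, 0, 0, 0, 0, 0, 0, 0, 0, 0, 0, 0, 0, 0, 0, 0, 0, 0, 0, 0, 0, 0, 0, 0, 0, 0, 0, 0]' --grip_force 25

```text
t: 4.52
tool_pos: [0.4734, 0.3548, 0.1677]
orientation: [2.262, 2.179, 0.004]
force: [0.4, -0.8, 0.7]
opening: 0.021
gripper_force: 0.0
```

Emit:
apply_moves --steps '[0, 0, 0, 0, 0, 0, 0, 0, 0.23, -0.62, 0, 0, 0, 0, 0, 0.32, -0.58, 0, 0, 0, 0, 0, 0.4, -0.53, 0, 0, 0, 0]'

```text
t: 4.85
tool_pos: [0.4993, 0.3529, 0.2178]
orientation: [-2.26, -2.179, 0.007]
force: [-4.6, -0.8, -3.1]
opening: 0.011
gripper_force: 25.0
```

Emit:
apply_moves --steps '[0, 0.47, -0.47, 0, 0, 0, 0, 0, 0.52, -0.41, 0, 0, 0, 0, 0, 0.58, -0.32, 0, 0, 0, 0, 0, 0.62, -0.25, 0, 0, 0, 0, 0, 0.64, -0.16, 0, 0, 0, 0, 0, 0.66, -0.06, 0, 0, 0, 0, 0, 0.67, 0.02, 0, 0, 0, 0, 0, 0.65, 0.12, 0, 0, 0, 0, 0, 0, 0, 0, 0, 0, 0]'

```text
t: 5.6
tool_pos: [0.6487, 0.3466, 0.2641]
orientation: [2.264, 2.176, 0.003]
force: [2.5, -2.9, 4.5]
opening: 0.0111
gripper_force: 25.0
```

```bash
python3 - <<'E'
from h import *
s=robot.read_state();print(s["q"].round(2),s["opening"],s["force"].round(1))
im=eyes.read_camera("scene");cv2.imwrite("pics/s2.png",cv2.resize(im[40:280,40:360,::-1],(800,600)))
# grasp tray geometry
for xy,z in [((487/2.5+90,338/2.5+90),.026),((597/2.5+90,330/2.5+90),.026),((474/2.5+90,148/2.5+90),.058),((585/2.5+90,143/2.5+90),.058)]: print("tray",ray("top",xy,z).round(3))
for xy,z in [((547/2.5+90,405/2.5+90),.095),((541/2.5+90,330/2.5+90),.055)]: print("handle",ray("top",xy,z).round(3))
E
```

```text
[ 0.42  0.5   0.96 -0.    1.68  0.46] 0.0111051766706548 [ 2.5 -2.9  4.5]
tray [ 0.402 -0.088  0.026]
tray [ 0.413 -0.224  0.026]
tray [ 0.635 -0.072  0.058]
tray [ 0.642 -0.209  0.058]
handle [ 0.317 -0.153  0.095]
handle [ 0.409 -0.151  0.055]
```

View pics/s2.png

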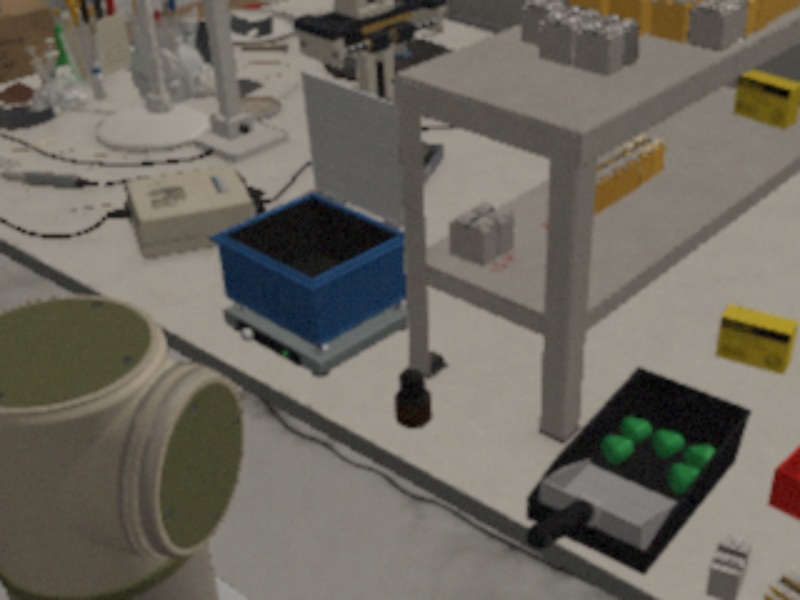

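The lid is now about 1.5 rad open, with the tub open at (310,260) in the crop. I'll release the handle and retreat upward.

Emit:
apply_moves --steps '[0, 0, 0, 0, 0, 0, 28, 0, 0, 0, 0, 0, 0, 28, 0, 0, 0, 0, 0, 0, 28, 0, 0, -0.5, 0, 0, 0, 28, 0, 0, -1, 0, 0, 0, 28, 0, 0, -1, 0, 0, 0, 28, 0, 0, -1, 0, 0, 0, 28, 0, 0, -1, 0, 0, 0, 28, 0, -1, 0, 0, 0, 0, 60, 0, -1, 0, 0, 0, 0, 60, 0, -1, 0, 0, 0, 0, 60, 0, -1, 0, 0, 0, 0, 60]'

```text
t: 6.65
tool_pos: [0.5237, 0.3527, 0.3984]
orientation: [-2.261, -2.18, 0.001]
force: [0.1, 1.0, 0.3]
opening: 0.0482
gripper_force: 0.0
```

```bash
python3 - <<'E'
from h import *
s=robot.read_state();print(s["q"].tolist(),s["tool_pos"],s["force"].round(1))
rows([((.40,.26,.33),None),((.34,-.02,.31),down(np.radians(45))),((.345,-.155,.26),down(np.radians(95)))],100)
E
```

```text
[0.5112241601263205, 0.22222798524899012, 1.061224028521763, 0.00046746941477990674, 1.8587414230061778, 0.5481275637891174] [0.52370294 0.3526798  0.39842922] [0.1 1.  0.3]
12 -0.46, -0.57, 0.33, 0, 0, 0, 100, -0.47, -0.57, 0.32, 0, 0, 0, 100, -0.46, -0.58, 0.33, 0, 0, 0, 100, -0.46, -0.57, 0.32, 0, 0, 0, 100, -0.46, -0.57, 0.33, 0, 0, 0, 100, -0.47, -0.57, 0.33, 0, 0, 0, 100, -0.46, -0.58, 0.32, 0, 0, 0, 100, -0.85, -0.15, 0.06, 0, 0, -0.71, 100, -0.85, -0.21, 0.06, 0, 0, -0.72, 100, -0.82, -0.28, 0.06, 0, 0, -0.71, 100, -0.8, -0.33, 0.06, 0, 0, -0.71, 100, -0.77, -0.4, 0.06, 0, 0, -0.72, 100
12 -0.74, -0.45, 0.07, 0, 0, -0.71, 100, -0.71, -0.51, 0.06, 0, 0, -0.72, 100, -0.66, -0.55, 0.06, 0, 0, -0.71, 100, -0.62, -0.61, 0.06, 0, 0, -0.71, 100, -0.58, -0.65, 0.06, 0, 0, -0.72, 100, -0.52, -0.69, 0.06, 0, -0.01, -0.71, 100, -0.33, -0.31, 0.17, 0, 0, -0.83, 100, -0.3, -0.33, 0.16, 0, 0, -0.84, 100, -0.27, -0.36, 0.17, 0, 0, -0.83, 100, -0.24, -0.38, 0.17, 0, 0, -0.83, 100, -0.21, -0.4, 0.17, 0, 0, -0.84, 100, -0.17, -0.42, 0.16, 0, 0, -0.83, 100
4 -0.13, -0.43, 0.17, 0, 0, -0.83, 100, -0.1, -0.44, 0.17, -0.01, 0, -0.84, 100, -0.05, -0.45, 0.16, 0, 0, -0.83, 100, -0.02, -0.45, 0.17, 0, 0, -0.83, 100
```

Emit:
apply_moves --steps '[-0.46, -0.57, 0.33, 0, 0, 0, 100, -0.47, -0.57, 0.32, 0, 0, 0, 100, -0.46, -0.58, 0.33, 0, 0, 0, 100, -0.46, -0.57, 0.32, 0, 0, 0, 100, -0.46, -0.57, 0.33, 0, 0, 0, 100, -0.47, -0.57, 0.33, 0, 0, 0, 100, -0.46, -0.58, 0.32, 0, 0, 0, 100]'

```text
t: 7.23
tool_pos: [0.3999, 0.2593, 0.3298]
orientation: [-2.261, -2.18, 0.0]
force: [-0.2, 0.9, 0.5]
opening: 0.0918
gripper_force: 0.0
```

```bash
python3 - <<'E'
from h import *
s=robot.read_state();print(s["q"].tolist(),s["tool_pos"])
rows([((.34,-.02,.31),down(np.radians(-45))),((.345,-.155,.26),down(np.radians(-86)))],100)
E
```

```text
[0.46738436207149736, -0.2244558395394182, 1.631796253542966, 0.0003185685802674428, 1.7344228525288974, 0.5038201448613238] [0.3998904  0.25930036 0.3297596 ]
12 -0.85, -0.15, 0.06, 0, 0, 0.65, 100, -0.86, -0.09, 0.06, 0, 0, 0.65, 100, -0.87, -0.04, 0.06, 0, 0, 0.65, 100, -0.86, 0.03, 0.06, 0, 0, 0.65, 100, -0.86, 0.08, 0.06, 0, 0, 0.65, 100, -0.86, 0.15, 0.06, 0, 0, 0.65, 100, -0.84, 0.2, 0.06, 0, 0, 0.65, 100, -0.83, 0.25, 0.06, 0, 0, 0.65, 100, -0.8, 0.32, 0.06, 0, 0, 0.65, 100, -0.79, 0.36, 0.06, 0, 0, 0.65, 100, -0.76, 0.42, 0.06, 0, 0, 0.65, 100, -0.38, 0.41, 0.21, 0, 0, 0.85, 100
7 -0.35, 0.45, 0.21, 0, 0, 0.86, 100, -0.3, 0.47, 0.2, 0, 0, 0.85, 100, -0.26, 0.5, 0.21, 0, 0, 0.86, 100, -0.21, 0.52, 0.21, 0, 0, 0.85, 100, -0.17, 0.54, 0.21, 0, 0, 0.86, 100, -0.12, 0.55, 0.21, 0, 0, 0.85, 100, -0.06, 0.56, 0.2, 0, 0, 0.86, 100
```

Emit:
apply_moves --steps '[-0.85, -0.15, 0.06, 0, 0, 0.65, 100, -0.86, -0.09, 0.06, 0, 0, 0.65, 100, -0.87, -0.04, 0.06, 0, 0, 0.65, 100, -0.86, 0.03, 0.06, 0, 0, 0.65, 100, -0.86, 0.08, 0.06, 0, 0, 0.65, 100, -0.86, 0.15, 0.06, 0, 0, 0.65, 100, -0.84, 0.2, 0.06, 0, 0, 0.65, 100, -0.83, 0.25, 0.06, 0, 0, 0.65, 100, -0.8, 0.32, 0.06, 0, 0, 0.65, 100, -0.79, 0.36, 0.06, 0, 0, 0.65, 100, -0.76, 0.42, 0.06, 0, 0, 0.65, 100, -0.38, 0.41, 0.21, 0, 0, 0.85, 100]'

```text
t: 8.23
tool_pos: [0.341, -0.0376, 0.3051]
orientation: [2.954, 1.066, 0.002]
force: [0.3, 0.8, 0.3]
opening: 0.0928
gripper_force: 0.0
```

Emit:
apply_moves --steps '[-0.35, 0.45, 0.21, 0, 0, 0.86, 100, -0.3, 0.47, 0.2, 0, 0, 0.85, 100, -0.26, 0.5, 0.21, 0, 0, 0.86, 100, -0.21, 0.52, 0.21, 0, 0, 0.85, 100, -0.17, 0.54, 0.21, 0, 0, 0.86, 100, -0.12, 0.55, 0.21, 0, 0, 0.85, 100, -0.06, 0.56, 0.2, 0, 0, 0.86, 100, 0, 0, 0, 0, 0, 0, 100]'

```text
t: 8.9
tool_pos: [0.3455, -0.1557, 0.2593]
orientation: [-3.14, -0.098, 0.003]
force: [-0.4, 1.2, 0.8]
opening: 0.0931
gripper_force: 0.0
```

```bash
python3 - <<'E'
from h import *
s=robot.read_state();print(s["t"],s["q"].tolist(),s["tool_pos"])
im=eyes.read_camera("wrist");cv2.imwrite("pics/w3.png",im[:,:,::-1])
for n,z in [("scoop",.004),("scoop_grip",.068),("tray",0),("chip_1",.004)]:
    for d in eyes.place_of("wrist",n): print(n,round(d["conf"],2),np.round(d["xy"]),ray("wrist",d["xy"],z).round(3))
E
```

```text
8.9 [-0.5582952706823583, -0.5111928098354268, 1.9769607947322163, -0.0005509373927226098, 1.677661551997889, 0.9501367220808741] [ 0.34553499 -0.15569108  0.25931386]
scoop 0.64 [262.  50.] [ 0.471 -0.148  0.004]
scoop_grip 0.87 [260. 159.] [ 0.355 -0.153  0.068]
```

View pics/w3.png

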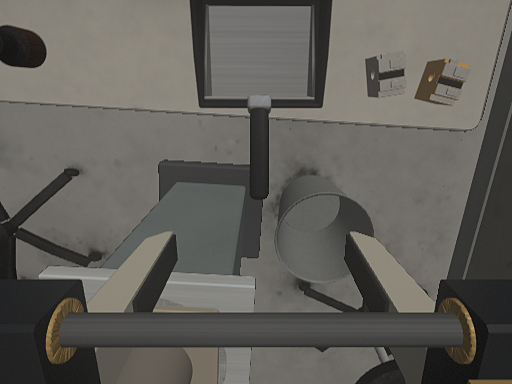

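Wrist view: the scoop handle runs (260,100)–(259,197). The tray is nearly aligned with the image, and the inserts are at (386,75) and (445,80).

```bash
cat > kin.py <<'E'
import numpy as np
from scipy.optimize import least_squares
D=[([1.15063256,.131151528,1.48926279,0,1.52303],[0.19687633,0.56617064,0.21760228]),
([0.5112241601263205,0.22222798524899012,1.061224028521763,0,1.8587414230061778],[0.52370294,0.3526798,0.39842922]),
([0.46738436207149736,-0.2244558395394182,1.631796253542966,0,1.7344228525288974],[0.3998904,0.25930036,0.3297596]),
([-0.5582952706823583,-0.5111928098354268,1.9769607947322163,0,1.677661551997889],[0.34553499,-0.15569108,0.25931386])]
E
python3 - <<'E'
from h import *
from kin import *
for xy,z in [((260,103),.054),((259.5,195),.094),((203.5,97),.006),((315,97),.006)]: print(ray("wrist",xy,z).round(4))
for xy,z in [((200,104),.026),((322,104),.026),((386,62),.047),((445,70),.047)]: print("t",ray("wrist",xy,z).round(4))
A=[];b=[]
for q,p in D:
    r=np.hypot(p[0],p[1]);s2=q[1];s3=q[1]+q[2]
    # r=a+L1 s2+L2 sin s3+e cos s3 ; z=h-L6+L1 cos+L2 cos s3-e sin s3
    A+=[[1,0,np.sin(s2),np.sin(s3),np.cos(s3)],[0,1,np.cos(s2),np.cos(s3),-np.sin(s3)]];b+=[r,p[2]]
x,res,rk,sv=np.linalg.lstsq(np.array(A),np.array(b),rcond=None);print(x.round(4),res,rk,sv.round(3))
print([np.hypot(p[0],p[1]) for q,p in D],[np.arctan2(p[1],p[0])-q[0] for q,p in D])
E
```

```text
[ 0.4138 -0.1488  0.054 ]
[ 0.3217 -0.1549  0.094 ]
[ 0.414  -0.0795  0.006 ]
[ 0.4236 -0.2154  0.006 ]
t [ 0.4065 -0.0789  0.026 ]
t [ 0.4166 -0.2213  0.026 ]
t [ 0.4653 -0.2804  0.047 ]
t [ 0.4619 -0.3453  0.047 ]
[ 0.002  -0.0559  0.3674  0.5532  0.0634] [8.34754251e-08] 5 [3.424 2.823 0.497 0.171 0.162]
[np.float64(0.5994242928946728), np.float64(0.6313856275626517), np.float64(0.4766015198342212), np.float64(0.3789909520105546)] [np.float64(0.08550979139172354), np.float64(0.08144946919551777), np.float64(0.10788536880999444), np.float64(0.13495930310519733)]
```

Emit:
apply_moves --steps '[0, 0, 0, 0, 1, 0, 100, 0, 0, 0, 0, 1, 0, 100, 0, 0, 0, 0, 1, 0, 100, 0, 0, 0, 0, 1, 0, 100, 0, 0, 0, 0, 0, 0, 100]'

```text
t: 9.57
tool_pos: [0.3549, -0.1636, 0.2589]
orientation: [-3.048, -0.101, -0.634]
force: [-0.9, 0.0, -1.8]
opening: 0.0929
gripper_force: 0.0
```

```bash
python3 - <<'E'
from h import *
s=robot.read_state();print(s["q"].tolist(),s["tool_pos"],s["orientation"],pose()[1].as_matrix().round(3))
E
```

```text
[-0.9058640184194298, -0.8914179425874755, 2.2524913118823795, 0.34372849698549585, 1.552318493341686, 0.6320252932647958] [ 0.35494045 -0.16360006  0.25889111] [-3.04794362 -0.10102444 -0.63369814] [[ 0.915  0.069  0.397]
 [ 0.058 -0.998  0.039]
 [ 0.399 -0.013 -0.917]]
```

```bash
cat > kin.py <<'E'
import numpy as np
from scipy.optimize import least_squares
from scipy.spatial.transform import Rotation as Ro
D=[([1.15063256,.131151528,1.48926279,0,1.52303,-0.0854],[0.19687633,0.56617064,0.21760228],[-5.23285084e-01,-3.09724924,2.82e-03]),
([0.5112241601263205,0.22222798524899012,1.061224028521763,.000467,1.8587414230061778,.548127],[0.52370294,0.3526798,0.39842922],[-2.261,-2.18,.001]),
([0.46738436207149736,-0.2244558395394182,1.631796253542966,.0003,1.7344228525288974,.50382],[0.3998904,0.25930036,0.3297596],[-2.261,-2.18,0]),
([-0.5582952706823583,-0.5111928098354268,1.9769607947322163,-.00055,1.677661551997889,.950137],[0.34553499,-0.15569108,0.25931386],[-3.14,-.098,.003]),
([-0.9058640184194298,-0.8914179425874755,2.2524913118823795,0.34372849698549585,1.552318493341686,0.6320252932647958],[0.35494045,-0.16360006,0.25889111],[-3.04794362,-0.10102444,-0.63369814])]
Rz=lambda a:Ro.from_euler('z',a);Ry=lambda a:Ro.from_euler('y',a)
S4=1
def fk(q,x):
    a,h,L1,L2,e,L6,d1,d2=x
    R3=Ry(q[1]+q[2]);R4=R3*Rz(S4*q[3]);R=R4*Ry(q[4])*Rz(q[5]+np.pi/2)
    p=np.array([a,d1,h])+L1*np.array([np.sin(q[1]),0,np.cos(q[1])])+R3.apply([e,0,L2])+R4.apply([0,d2,0])+R.apply([0,0,L6])
    return Rz(q[0]).apply(p),Rz(q[0])*R
def fit(D,reg=1e-3):
    f=lambda x:np.concatenate([(fk(q,x)[0]-p)*1 for q,p,o in D]+[reg*(x-np.array([0,.3,.4,.5,0,.25,0,0]))])
    return least_squares(f,[0,.3,.4,.5,0,.25,0.05,0]).x
LO=np.array([-2.96,-.89,.02,-1.34,0,-2.66]);HI=np.array([2.96,2.26,2.5,4.48,2.73,2.66])
def ik(P,R,x,q0):
    def f(q):
        p,r=fk(q,x);return np.r_[(p-P)*10,(r.inv()*R).as_rotvec()]
    s=least_squares(f,np.clip(q0,LO+.02,HI-.02),bounds=(LO+.01,HI-.01));return s.x,np.linalg.norm(s.fun)
E
python3 - <<'E'
import kin;from kin import *
for s in (1,-1):
    kin.S4=s;x=fit(D);print(s,x.round(4))
    for q,p,o in D:
        pp,r=fk(q,x);print((pp-p).round(4),(r.inv()*Ro.from_rotvec(o)).magnitude().round(3),end=' ')
    print()
E
```

```text
1 [0.     0.3181 0.3691 0.5534 0.0616 0.3775 0.0512 0.    ]Traceback (most recent call last):
  File "<stdin>", line 5, in <module>
AttributeError: 'float' object has no attribute 'round'
```

```bash
cat >> kin.py <<'E'
X=fit(D)
B=Ro.from_matrix(np.diag([1.,-1,-1]))
def tool(Os,psi,tilt,g):
    """scoop origin Os, heading psi, tilt>0 lip up, g grasp pitch -> TCP pose"""
    Rs=Rz(psi)*Ry(-tilt);Rt=Rs*B*Ry(g)
    return np.array(Os)+Rs.apply([-.111,0,.064])+Rt.apply([0,0,.0188]),Rt
E
python3 - <<'E'
from kin import *
for q,p,o in D:
    pp,r=fk(q,X);print((pp-p).round(4),round(float((r.inv()*Ro.from_rotvec(o)).magnitude()),3))
T=np.array([.525,.350]);d=np.radians
def best(P,R):
    b=None
    for q0 in ([-.4,0,1.7,0,1.6,1],[.6,.1,1.5,0,1.8,1],[.6,.1,1.5,1.5,1.5,0],[.6,.1,1.5,-1,1.5,0],[.4,.3,1.2,0,2.4,1]):
        q,e=ik(P,R,X,q0)
        if b is None or e<b[1]: b=(q,e)
        if e<1e-3: break
    return b
tr=np.array([.527,-.147]);u=np.array([np.cos(d(3.8)),np.sin(d(3.8))])
for g in (-30,-20,-10,0,10,20):
    out=[]
    for name,s,z,t in (("A",-.058,.004,0),("B",.038,.004,0),("C",.03,.09,25)):
        P,R=tool([*(tr+s*u),z],d(3.8),d(t),d(g));out.append((name,round(best(P,R)[1],3)))
    for psi in (0,30,60,90):
      for be in (50,65):
        h=np.array([np.cos(d(psi)),np.sin(d(psi))])
        lip=np.r_[T-.035*h,.16];O=lip-(Rz(d(psi))*Ry(d(be))).apply([.05,0,0])
        P,R=tool(O,d(psi),-d(be),d(g));q,e=best(P,R);out.append((psi,be,round(e,3)))
    print(g,out)
E
```

```text
[-0.  0.  0.] 0.0
[-0.  0. -0.] 0.0
[ 0. -0. -0.] 0.0
[0. 0. 0.] 0.001
[-0.  0.  0.] 0.0
-30 [('A', np.float64(0.0)), ('B', np.float64(0.0)), ('C', np.float64(0.0)), (0, 50, np.float64(0.0)), (0, 65, np.float64(0.234)), (30, 50, np.float64(0.273)), (30, 65, np.float64(0.655)), (60, 50, np.float64(0.0)), (60, 65, np.float64(0.115)), (90, 50, np.float64(0.0)), (90, 65, np.float64(0.098))]
-20 [('A', np.float64(0.0)), ('B', np.float64(0.0)), ('C', np.float64(0.0)), (0, 50, np.float64(0.0)), (0, 65, np.float64(0.113)), (30, 50, np.float64(0.104)), (30, 65, np.float64(0.494)), (60, 50, np.float64(0.0)), (60, 65, np.float64(0.082)), (90, 50, np.float64(0.0)), (90, 65, np.float64(0.0))]
-10 [('A', np.float64(0.0)), ('B', np.float64(0.0)), ('C', np.float64(0.0)), (0, 50, np.float64(0.0)), (0, 65, np.float64(0.022)), (30, 50, np.float64(0.0)), (30, 65, np.float64(0.326)), (60, 50, np.float64(0.0)), (60, 65, np.float64(0.03)), (90, 50, np.float64(0.0)), (90, 65, np.float64(0.0))]
0 [('A', np.float64(0.0)), ('B', np.float64(0.0)), ('C', np.float64(0.0)), (0, 50, np.float64(0.0)), (0, 65, np.float64(0.0)), (30, 50, np.float64(0.0)), (30, 65, np.float64(0.16)), (60, 50, np.float64(0.0)), (60, 65, np.float64(0.0)), (90, 50, np.float64(0.0)), (90, 65, np.float64(0.0))]
10 [('A', np.float64(0.0)), ('B', np.float64(0.0)), ('C', np.float64(0.053)), (0, 50, np.float64(0.0)), (0, 65, np.float64(0.0)), (30, 50, np.float64(0.0)), (30, 65, np.float64(0.0)), (60, 50, np.float64(0.0)), (60, 65, np.float64(0.0)), (90, 50, np.float64(0.0)), (90, 65, np.float64(0.0))]
20 [('A', np.float64(0.023)), ('B', np.float64(0.0)), ('C', np.float64(0.166)), (0, 50, np.float64(0.0)), (0, 65, np.float64(0.0)), (30, 50, np.float64(0.0)), (30, 65, np.float64(0.0)), (60, 50, np.float64(0.0)), (60, 65, np.float64(0.0)), (90, 50, np.float64(0.0)), (90, 65, np.float64(0.0))]
```

```bash
python3 - <<'E'
from h import *
from kin import tool
d=np.radians
R=tool([0,0,0],d(3.8),0,0)[1]
G=np.array([.359,-.1524])
s=rows([((*G,.15),R),((*G,.049),R)],100)
print(s[0])
E
```

```text
9 -0.26, -0.06, 0.68, -0.03, -0.78, 0, 100, -0.2, -0.07, 0.7, -0.02, -0.79, 0, 100, -0.15, -0.07, 0.71, -0.03, -0.78, 0, 100, -0.09, -0.06, 0.72, -0.02, -0.79, 0, 100, -0.03, -0.07, 0.73, -0.03, -0.78, 0, 100, 0, 0, 0.84, 0, 0, 0, 100, 0, 0, 0.84, 0, 0, 0, 100, 0, 0, 0.84, 0, 0, 0, 100, 0, -0.01, 0.84, 0, 0, 0, 100
[ 0.35884527 -0.15227124  0.04913588]
```

Emit:
apply_moves --steps '[-0.26, -0.06, 0.68, -0.03, -0.78, 0, 100, -0.2, -0.07, 0.7, -0.02, -0.79, 0, 100, -0.15, -0.07, 0.71, -0.03, -0.78, 0, 100, -0.09, -0.06, 0.72, -0.02, -0.79, 0, 100, -0.03, -0.07, 0.73, -0.03, -0.78, 0, 100, 0, 0, 0, 0, 0, 0, 100, 0, 0, 0, 0, 0, 0, 100]'

```text
t: 10.15
tool_pos: [0.3601, -0.1504, 0.1525]
orientation: [3.135, 0.117, -0.006]
force: [-0.4, 0.0, 0.2]
opening: 0.0928
gripper_force: 0.0
```

```bash
python3 - <<'E'
from h import *
from kin import tool
print(robot.read_state()["q"].round(3))
R=tool([0,0,0],np.radians(3.8),0,0)[1]
G=np.array([.359,-.1524])
s=rows([((*G,.049),R)],100)
E
```

```text
[-0.522 -0.435  2.118 -0.006  1.46   0.975]
4 -0.01, 0.01, 0.86, 0.01, 0.01, 0.02, 100, 0, 0.02, 0.87, 0.01, 0.01, 0.02, 100, -0.01, 0.01, 0.86, 0.01, 0.01, 0.02, 100, -0.01, 0.02, 0.86, 0.01, 0.01, 0.02, 100
```

Emit:
apply_moves --steps '[-0.01, 0.01, 0.86, 0.01, 0.01, 0.02, 100, 0, 0.02, 0.87, 0.01, 0.01, 0.02, 100, -0.01, 0.01, 0.86, 0.01, 0.01, 0.02, 100, -0.01, 0.02, 0.86, 0.01, 0.01, 0.02, 100, 0, 0, 0, 0, 0, 0, 0, 0, 0, 0, 0, 0, 0, 0, 0, 0, 0, 0, 0, 0, 0, 0, 0, 0, 0, 0, 0, 0, 0, 0, 0, 0, 0, 0, 0, 0, 0, 0, 0, 0, 0, 0, 0, 0, 0, 0, 0, 0, 0, 0, 0, 0, 0, 0, 0, 0, 0, 0, 0]' --grip_force 60

```text
invalid input
```

```bash
python3 - <<'E'
from h import *
s=robot.read_state();print(s["tool_pos"],s["orientation"],s["force"].round(1),s["opening"],s["gripper_force"])
# forward 88mm along heading, flat, 1mm down
p,r=pose();u=np.array([np.cos(np.radians(3.8)),np.sin(np.radians(3.8)),0])
R=__import__('kin').tool([0,0,0],np.radians(3.8),0,0)[1]
rows([(p+.09*u+[0,0,-.001],None)],0,step=.012)
E
```

```text
[ 0.36007086 -0.15038429  0.15249373] [ 3.13515013  0.11671131 -0.00613097] [-0.4  0.   0.2] 0.09280947008227096 0.0
8 0.38, 0, 0, 0, 0, 0, 0, 0.37, 0.01, 0.01, 0, 0, 0, 0, 0.38, 0, 0, 0, 0, 0, 0, 0.37, 0, 0, 0, 0, 0, 0, 0.38, 0.01, 0, 0, 0, 0, 0, 0.37, 0, 0.01, 0, 0, 0, 0, 0.38, 0, 0, 0, 0, 0, 0, 0.37, 0, 0, 0, 0, 0, 0
```

Emit:
apply_moves --steps '[-0.01, 0.01, 0.86, 0.01, 0.01, 0.02, 100, 0, 0.02, 0.87, 0.01, 0.01, 0.02, 100, -0.01, 0.01, 0.86, 0.01, 0.01, 0.02, 100, -0.01, 0.02, 0.86, 0.01, 0.01, 0.02, 100, 0, 0, 0, 0, 0, 0, 100]' --grip_force 60

```text
t: 10.57
tool_pos: [0.3577, -0.1538, 0.0483]
orientation: [3.14, 0.096, 0.005]
force: [0.3, 0.7, -0.6]
opening: 0.093
gripper_force: 0.0
```

Emit:
apply_moves --steps '[0, 0, 0, 0, 0, 0, 0, 0, 0, 0, 0, 0, 0, 0, 0, 0, 0, 0, 0, 0, 0, 0, 0, 0, 0, 0, 0, 0, 0, 0, 0, 0, 0, 0, 0, 0, 0, 0, 0, 0, 0, 0, 0, 0, 0, 0, 0, 0, 0, 0, 0, 0, 0, 0, 0, 0]'

```text
t: 11.23
tool_pos: [0.3593, -0.1544, 0.0498]
orientation: [3.139, 0.096, 0.006]
force: [0.2, 0.1, -0.8]
opening: 0.0442
gripper_force: 0.0
```

```bash
python3 - <<'E'
from h import *
s=robot.read_state();print(s["tool_pos"],s["orientation"],s["force"].round(1),s["opening"],s["gripper_force"])
im=eyes.read_camera("top");cv2.imwrite("pics/t4.png",im[:,:,::-1])
for n,z in [("scoop",.004),("chip_1",.004)]:
    for d in eyes.place_of("top",n): print(n,round(d["conf"],2),ray("top",d["xy"],z).round(3))
E
```

```text
[ 0.35927193 -0.15444739  0.04979737] [3.13940291 0.09566966 0.00582044] [ 0.2  0.1 -0.8] 0.04415452798312163 0.0
scoop 0.78 [ 0.465 -0.149  0.004]
scoop 0.31 [ 0.449 -0.298  0.004]
chip_1 0.68 [ 0.581 -0.144  0.004]
chip_1 0.63 [ 0.55  -0.186  0.004]
chip_1 0.55 [ 0.532 -0.113  0.004]
chip_1 0.42 [ 0.573 -0.097  0.004]
chip_1 0.39 [ 0.59  -0.183  0.004]
chip_1 0.33 [0.529 0.345 0.004]
```

Emit:
apply_moves --steps '[0, 0, 0, 0, 0, 0, 0, 0, 0, 0, 0, 0, 0, 0, 0, 0, 0, 0, 0, 0, 0, 0, 0, 0, 0, 0, 0, 0, 0, 0, 0, 0, 0, 0, 0, 0, 0, 0, 0, 0, 0, 0]'

```text
t: 11.88
tool_pos: [0.3592, -0.1543, 0.0496]
orientation: [3.14, 0.096, 0.006]
force: [-0.1, 0.1, -1.3]
opening: 0.0195
gripper_force: 60.0
```

Emit:
apply_moves --steps '[0.38, 0, 0, 0, 0, 0, 0, 0.37, 0, 0.02, 0, 0, 0, 0, 0.38, 0, 0, 0, 0, 0, 0]'

```text
t: 12.13
tool_pos: [0.3929, -0.1527, 0.0496]
orientation: [3.139, 0.095, 0.004]
force: [-5.9, -0.2, 6.5]
opening: 0.0201
gripper_force: 60.0
```

Emit:
apply_moves --steps '[0.38, 0, 0, 0, 0, 0, 0, 0.38, 0, 0, 0, 0, 0, 0, 0.38, 0, 0, 0, 0, 0, 0]'

```text
t: 12.38
tool_pos: [0.4271, -0.1505, 0.0496]
orientation: [3.139, 0.096, 0.003]
force: [-8.2, -1.4, 8.7]
opening: 0.0199
gripper_force: 60.0
```

```bash
python3 - <<'E'
from h import *
im=eyes.read_camera("scene");cv2.imwrite("pics/s5.png",cv2.resize(im[160:310,210:410,::-1],(800,600)))
for n,z in [("chip_1",.004)]:
    for d in eyes.place_of("scene",n): print(n,round(d["conf"],2),ray("scene",d["xy"],z).round(3))
E
```

```text
chip_1 0.54 [ 0.6   -0.183  0.004]
chip_1 0.43 [ 0.579 -0.184  0.004]
chip_1 0.26 [0.791 0.527 0.004]
```

View pics/s5.png

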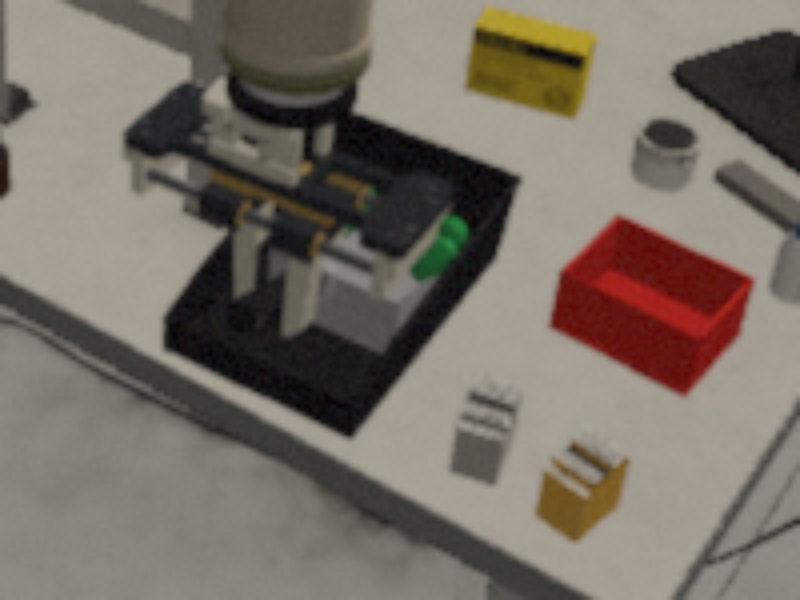

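Chips are visible in front of and inside the pan at crop (440,245). I'll finish the stroke towards the far wall.

Emit:
apply_moves --steps '[0.3, 0, -0.02, 0, 0, 0, 0, 0.3, 0, 0, 0, 0, 0, 0]'

```text
t: 12.65
tool_pos: [0.4445, -0.1492, 0.0498]
orientation: [3.14, 0.095, 0.004]
force: [-2.5, 0.1, 0.5]
opening: 0.0197
gripper_force: 60.0
```

Emit:
apply_moves --steps '[0.15, 0, 0, 0, 0, 0, 0, 0.1, 0, 0, 0, 0, 0, 0]'

```text
t: 12.82
tool_pos: [0.4525, -0.1486, 0.0497]
orientation: [3.14, 0.096, 0.004]
force: [-1.5, 0.0, -0.1]
opening: 0.0196
gripper_force: 60.0
```

Emit:
apply_moves --steps '[0.1, 0, 0, 0, 0, 0, 0, 0.1, 0, 0, 0, 0, 0, 0]'

```text
t: 12.98
tool_pos: [0.4584, -0.1483, 0.0498]
orientation: [3.14, 0.096, 0.005]
force: [-1.5, -0.2, -0.6]
opening: 0.0197
gripper_force: 60.0
```

```bash
python3 - <<'E'
from h import *
im=eyes.read_camera("scene");a=cv2.resize(im[180:270,250:370,::-1],(533,400),interpolation=cv2.INTER_CUBIC)
b=cv2.resize(eyes.read_camera("wrist")[:,:,::-1],(533,400))
cv2.imwrite("pics/s6.png",np.vstack([a[:, :],b])[:, :] if 0 else cv2.resize(np.hstack([a,b]),(800,300)))
E
```

```text
(no output)
```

View pics/s6.png

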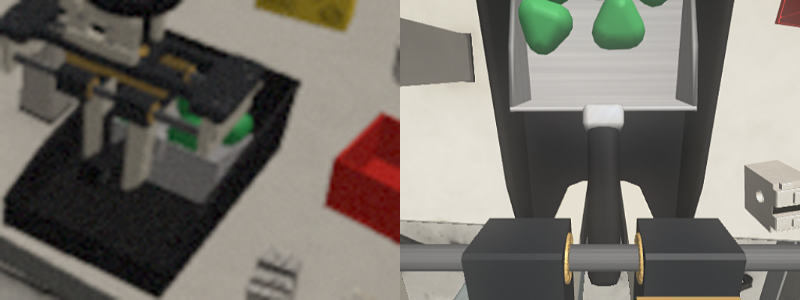

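Emit:
apply_moves --steps '[0.1, 0, 0, 0, 0, 0, 0, 0, 0, 0, 0, 0, 0, 0]'

```text
t: 13.25
tool_pos: [0.4598, -0.148, 0.0496]
orientation: [-3.14, -0.096, 0.001]
force: [-10.3, 0.2, 4.8]
opening: 0.02
gripper_force: 60.0
```

Emit:
apply_moves --steps '[0.1, 0, 0, 0, 0, 0, 0, 0, 0, 0, 0, 0, 0, 0]'

```text
t: 13.42
tool_pos: [0.4599, -0.1479, 0.0495]
orientation: [-3.14, -0.096, 0.011]
force: [-28.7, 0.8, 21.4]
opening: 0.0196
gripper_force: 60.0
```

```bash
cat >> h.py <<'E'
import kin
from kin import tool
def lip_pose(lip,psi,tilt,g=0):
    O=np.array(lip)-(kin.Rz(psi)*kin.Ry(-tilt)).apply([.05,0,0]);return tool(O,psi,tilt,g)
def scoop_path(wps,cur,grip=0,step=.025,deg=5,chk=True):
    """wps: list of (lip,psi,tilt) interpolated in scoop space from cur"""
    pts=[];c=np.r_[cur[0],cur[1],cur[2]]
    q=robot.read_state()["q"].copy()
    for w in wps:
        w=np.r_[w[0],w[1],w[2]]
        P0,R0=lip_pose(c[:3],c[3],c[4]);P1,R1=lip_pose(w[:3],w[3],w[4])
        n=int(max(1,np.ceil(np.linalg.norm(w[:3]-c[:3])/step),np.ceil(np.linalg.norm(P1-P0)/step),np.ceil(np.degrees((R0.inv()*R1).magnitude())/deg)))
        for i in range(1,n+1):
            v=c+(w-c)*i/n;pts.append(lip_pose(v[:3],v[3],v[4]))
            q2,e=kin.ik(*pts[-1],kin.X,q)
            if chk and (e>2e-3 or max(abs(q2-q))>.17): print("!",len(pts),v.round(2),round(e,4),(q2-q).round(2))
            q=q2
        c=w;print("at",len(pts),w.round(3),"q",q.round(2))
    rows(pts,grip,step=.0299,deg=5.99)
def lip_now(tilt,psi):
    p,r=pose();Rs=kin.Rz(psi)*kin.Ry(-tilt)
    return p-r.apply([0,0,.0188])+Rs.apply([.161,0,-.064])
E
python3 - <<'E'
from h import *
d=np.radians
L=lip_now(0,d(3.5));print(L)
u=np.array([np.cos(d(3.5)),np.sin(d(3.5)),0])
A=L-.006*u
scoop_path([(A,d(3.5),0),(A+[0,0,.03],d(3.5),d(15)),(A+[0,0,.09]-.02*u,d(3.5),d(24)),(A+[0,0,.20]-.05*u,d(3.5),d(24))],(L,d(3.5),0))
E
```

```text
[ 0.62073535 -0.13805832  0.00434496]
at 1 [ 0.615 -0.138  0.004  0.061  0.   ] q [-0.42 -0.05  1.99 -0.    1.2   1.09]
at 4 [ 0.615 -0.138  0.034  0.061  0.262] q [-0.55 -0.29  2.26  0.18  0.97  0.87]
at 7 [ 0.595 -0.14   0.094  0.061  0.419] q [-0.68 -0.57  2.42  0.33  1.    0.68]
at 12 [ 0.565 -0.141  0.204  0.061  0.419] q [-0.75 -0.8   2.35  0.31  1.31  0.72]
12 -0.2, 0, 0, -0.01, 0.07, 0, 0, -0.11, 0, 0.14, 0, 0.83, 0, 0, -0.08, 0, 0.14, 0, 0.83, 0, 0, -0.05, 0, 0.15, 0, 0.84, 0, 0, -0.12, 0, -0.42, 0, 0.5, 0, 0, -0.07, 0, -0.42, 0, 0.5, 0, 0, -0.04, 0, -0.42, 0, 0.5, 0, 0, 0.11, 0, -0.75, 0, 0, 0, 0, 0.12, 0, -0.75, 0, 0, 0, 0, 0.12, 0, -0.75, 0, 0, 0, 0, 0.11, 0, -0.75, 0, 0, 0, 0, 0.12, 0, -0.76, 0, 0, 0, 0
```

Emit:
apply_moves --steps '[-0.2, 0, 0, -0.01, 0.07, 0, 0, -0.11, 0, 0.1, 0, 0.83, 0, 0, -0.08, 0, 0.1, 0, 0.83, 0, 0, -0.05, 0, 0.1, 0, 0.84, 0, 0, -0.12, 0, -0.42, 0, 0.5, 0, 0, -0.07, 0, -0.42, 0, 0.5, 0, 0, -0.04, 0, -0.42, 0, 0.5, 0, 0]'

```text
t: 14.0
tool_pos: [0.4331, -0.1494, 0.0738]
orientation: [-3.056, -0.094, -0.67]
force: [-0.9, 0.3, -2.2]
opening: 0.0199
gripper_force: 60.0
```

Emit:
apply_moves --steps '[0.11, 0, -0.75, 0, 0, 0, 0, 0.12, 0, -0.75, 0, 0, 0, 0, 0.12, 0, -0.75, 0, 0, 0, 0, 0.11, 0, -0.75, 0, 0, 0, 0, 0.12, 0, -0.76, 0, 0, 0, 0, 0, 0, 0, 0, 0, 0, 0]'

```text
t: 14.5
tool_pos: [0.4038, -0.1532, 0.1893]
orientation: [-3.061, -0.095, -0.678]
force: [0.7, -1.2, -1.0]
opening: 0.0196
gripper_force: 60.0
```

```bash
python3 - <<'E'
from h import *
s=robot.read_state();print(s["q"].round(2),s["force"].round(1),pose()[1].as_matrix().round(3).tolist())
b=eyes.read_camera("wrist")[:,:,::-1];a=eyes.read_camera("top")[:,:,::-1]
print([ (round(d["conf"],2),np.round(d["xy"])) for d in eyes.place_of("top","chip_1")],[ (round(d["conf"],2),np.round(d["xy"])) for d in eyes.place_of("wrist","chip_1")])
cv2.imwrite("pics/s7.png",np.hstack([cv2.resize(a[110:260,230:400],(400,353)),cv2.resize(b,(400,353))]))
E
```

```text
[-0.76 -0.81  2.34  0.32  1.31  0.72] [ 0.7 -1.2 -1. ] [[0.905, 0.06, 0.422], [0.058, -0.998, 0.018], [0.422, 0.008, -0.907]]
[(0.66, array([323., 166.])), (0.61, array([318., 188.])), (0.58, array([136., 148.])), (0.45, array([298., 182.])), (0.42, array([311., 164.]))] [(0.86, array([287., 113.])), (0.63, array([191.,  54.]))]
```

View pics/s7.png

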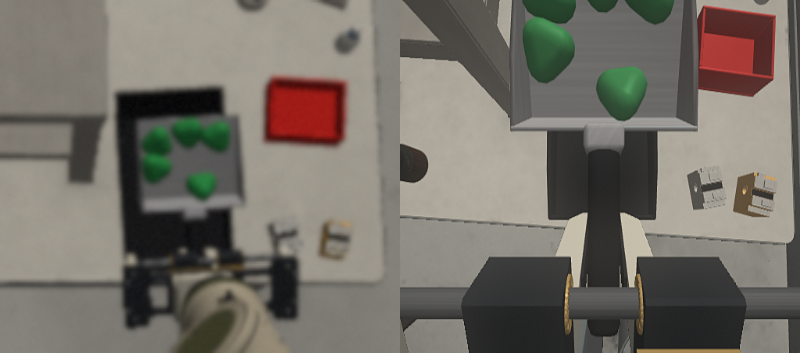

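All five chips are in the pan and the tray is empty. I'll carry them high over the riser's front edge to the tub.

```bash
python3 - <<'E'
from h import *
d=np.radians;t=d(25)
L=lip_now(t,d(3.5));print(L)
scoop_path([((.565,-.14,.47),d(3.5),t),((.54,.10,.47),d(2),t),((.50,.345,.45),0,t),((.49,.348,.22),0,t)],(L,d(3.5),t))
scoop_path([((.49,.348,.18),0,0),((.49,.348,.165),0,d(-62))],((.49,.348,.22),0,t))
E
```

```text
[ 0.56701379 -0.14096214  0.20919621]
at 11 [ 0.565 -0.14   0.47   0.061  0.436] q [-0.76 -0.71  1.83  0.32  1.71  0.84]
! 17 [0.55 0.   0.47 0.05 0.44] 0.0037 [ 0.1  -0.01  0.   -0.04 -0.    0.09]
! 18 [0.55 0.03 0.47 0.04 0.44] 0.0092 [ 0.11 -0.   -0.   -0.05 -0.    0.1 ]
! 19 [0.55 0.05 0.47 0.04 0.44] 0.0082 [ 0.11  0.    0.   -0.05 -0.01  0.1 ]
at 21 [0.54  0.1   0.47  0.035 0.436] q [ 0.17 -0.86  1.9  -0.06  1.67  1.69]
at 32 [0.5   0.345 0.45  0.    0.436] q [ 0.97 -0.45  1.7  -0.36  1.63  2.47]
at 42 [0.49  0.348 0.22  0.    0.436] q [ 0.99 -0.46  2.12 -0.38  1.25  2.65]
12 0.33, 0, -0.72, 0, 0.08, 0, 0, 0.33, -0.01, -0.72, 0, 0, 0, 0, 0.33, 0, -0.72, 0, 0, 0, 0, 0.32, 0, -0.72, 0, 0, 0, 0, 0.33, -0.01, -0.72, 0, 0, 0, 0, 0.33, 0, -0.71, 0, 0, 0, 0, 0.33, 0, -0.72, 0, 0, 0, 0, 0.33, 0, -0.72, 0, 0, 0, 0, 0.33, -0.01, -0.72, 0, 0, 0, 0, 0.33, 0, -0.72, 0, 0, 0, 0, 0.33, 0, -0.72, 0, 0, 0, 0, -0.04, -0.82, -0.01, -0.01, 0, 0.02, 0
12 -0.03, -0.82, -0.02, -0.01, 0, 0.03, 0, -0.03, -0.82, -0.02, -0.01, 0, 0.02, 0, -0.04, -0.81, -0.01, -0.01, 0, 0.02, 0, -0.04, -0.82, -0.02, -0.01
[... 1768 characters left out ...]
0.98, -0.08, -0.01, -0.04, 0.03, 0, -0.12, -0.98, -0.08, -0.01, -0.05, 0.04, 0, -0.13, -0.98, -0.09, -0.01, -0.04, 0.03, 0, -0.13, -0.98, -0.08, -0.02, -0.05, 0.03, 0, 0.06, 0, -0.21, 0, -0.83, 0, 0, 0.09, 0, -0.21, 0, -0.83, 0, 0, 0.1, 0, -0.2, 0, -0.84, 0, 0, 0.13, 0, -0.19, 0, -0.83, 0, 0, 0.14, 0, -0.41, 0, -0.79, 0, 0, 0.15, 0, -0.4, 0, -0.8, 0, 0, 0.15, 0, -0.4, 0, -0.79, 0, 0
10 0.15, 0, -0.41, 0, -0.8, 0, 0, 0.16, 0, -0.4, 0, -0.79, 0, 0, 0.16, 0, -0.41, 0, -0.8, 0, 0, 0.16, 0, -0.4, 0, -0.79, 0, 0, 0.17, 0, -0.41, 0, -0.8, 0, 0, 0.16, 0, -0.41, 0, -0.79, 0, 0, 0.17, 0, -0.42, 0, -0.8, 0, 0, 0.18, 0, -0.41, 0, -0.79, 0, 0, 0.17, 0, -0.42, 0, -0.8, 0, 0, 0.18, 0, -0.42, 0, -0.79, 0, 0
```

```bash
python3 - <<'E'
from h import *
d=np.radians;T=np.array([.525,.350])
for psi in (0,8,15,22,45,60,75):
    h=np.array([np.cos(d(psi)),np.sin(d(psi))]);q=np.array([.7,-.2,1.8,0,1.55,1.9-d(psi)+.4]);o=[]
    for t in (20,10,0,-10,-20,-30,-40,-45,-50,-55,-60,-65,-70):
        P,R=lip_pose([*(T-.035*h),.165 if t<0 else .18],d(psi),d(t));q,e=kin.ik(P,R,kin.X,q);o.append(round(e,2))
    print(psi,o,q.round(2))
E
```

```text
0 [np.float64(0.0), np.float64(0.0), np.float64(0.0), np.float64(0.0), np.float64(0.0), np.float64(0.0), np.float64(0.0), np.float64(0.0), np.float64(0.0), np.float64(0.0), np.float64(0.0), np.float64(0.0), np.float64(0.02)] [0.33 1.17 0.29 0.92 2.72 2.57]
8 [np.float64(0.0), np.float64(0.0), np.float64(0.0), np.float64(0.0), np.float64(0.0), np.float64(0.0), np.float64(0.0), np.float64(0.0), np.float64(0.0), np.float64(0.0), np.float64(0.0), np.float64(0.03), np.float64(0.13)] [0.35 1.13 0.31 0.77 2.72 2.38]
15 [np.float64(0.0), np.float64(0.0), np.float64(0.0), np.float64(0.0), np.float64(0.0), np.float64(0.0), np.float64(0.0), np.float64(0.0), np.float64(0.0), np.float64(0.0), np.float64(0.0), np.float64(0.1), np.float64(0.21)] [0.38 1.1  0.32 0.59 2.72 2.18]
22 [np.float64(0.0), np.float64(0.0), np.float64(0.0), np.float64(0.0), np.float64(0.0), np.float64(0.0), np.float64(0.0), np.float64(0.0), np.float64(0.0), np.float64(0.0), np.float64(0.02), np.float64(0.14), np.float64(0.26)] [0.43 1.08 0.31 0.35 2.72 1.93]
45 [np.float64(0.0), np.float64(0.0), np.float64(0.0), np.float64(0.0), np.float64(0.0), np.float64(0.0), np.float64(0.0), np.float64(0.0), np.float64(0.0), np.float64(0.0), np.float64(0.0), np.float64(0.11), np.float64(0.22)] [ 0.64  1.15  0.24 -0.66  2.72  0.88]
60 [np.float64(0.0), np.float64(0.0), np.float64(0.0), np.float64(0.0), np.float64(0.0), np.float64(0.0), np.float64(0.0), np.float64(0.0), np.float64(0.0), np.float64(0.0), np.float64(0.0), np.float64(0.0), np.float64(0.04)] [ 0.69  1.26  0.13 -1.06  2.72  0.42]
75 [np.float64(0.0), np.float64(0.0), np.float64(0.0), np.float64(0.0), np.float64(0.0), np.float64(0.0), np.float64(0.0), np.float64(0.0), np.float64(0.0), np.float64(0.0), np.float64(0.0), np.float64(0.0), np.float64(0.0)] [ 0.76  1.09  0.42 -1.03  2.54  0.42]
```

```bash
python3 - <<'E'
from h import *
d=np.radians;t=d(25)
L=lip_now(t,d(3.5))
scoop_path([((.57,-.14,.47),d(3.5),d(22)),((.58,.06,.47),d(6),d(20)),((.50,.345,.45),d(10),d(20)),((.49,.345,.21),d(9),d(15))],(L,d(3.5),t))
E
```

```text
at 11 [ 0.57  -0.14   0.47   0.061  0.384] q [-0.71 -0.64  1.76  0.27  1.74  0.88]
at 20 [0.58  0.06  0.47  0.105 0.349] q [-0.08 -0.69  1.76  0.06  1.72  1.41]
at 32 [0.5   0.345 0.45  0.175 0.349] q [ 0.81 -0.51  1.69 -0.21  1.67  2.16]
at 42 [0.49  0.345 0.21  0.157 0.262] q [ 0.79 -0.5   2.08 -0.16  1.35  2.22]
12 0.35, 0, -0.74, 0, 0.03, 0, 0, 0.34, 0, -0.74, 0, -0.04, 0, 0, 0.35, -0.01, -0.74, 0, -0.05, 0, 0, 0.34, 0, -0.74, 0, -0.04, 0, 0, 0.33, 0, -0.75, 0, -0.05, 0, 0, 0.34, 0, -0.74, 0, -0.04, 0, 0, 0.33, 0, -0.75, 0, -0.05, 0, 0, 0.32, -0.01, -0.75, 0, -0.05, 0, 0, 0.32, 0, -0.75, 0, -0.04, 0, 0, 0.32, 0, -0.75, 0, -0.05, 0, 0, 0.32, 0, -0.76, 0, -0.04, 0, 0, 0.08, -0.71, 0.01, 0.02, -0.04, -0.04, 0
12 0.08, -0.71, 0.01, 0.02, -0.04, -0.05, 0, 0.09, -0.71, 0.02, 0.02, -0.03, -0.04, 0, 0.1, -0.71, 0.01, 0.01, -0.04, -0.04, 0, 0.09, -0.71, 0.01, 0.02, -0.04, -0.05, 0, 0.1, -0.71, 0.02, 0.02, -0.03, -0.04, 0, 0.1, -0.7, 0.01, 0.01, -0.04, -0.04, 0, 0.11, -0.71, 0.02, 0.02, -0.04, -0.05, 0, 0.11, -0.71, 0.02, 0.01, -0.04, -0.04, 0, -0.15, -0.78, 0, 0.02, 0, -0.05, 0, -0.14, -0.78, 0.01, 0.02, 0, -0.05, 0, -0.14, -0.78, 0.01, 0.02, 0, -0.06, 0, -0.14, -0.78, 0.01, 0.02, 0, -0.05, 0
12 -0.13, -0.78, 0.01, 0.02, 0, -0.05, 0, -0.13, -0.78, 0.01, 0.02, 0, -0.05, 0, -0.12, -0.78, 0.02, 0.02, 0, -0.05, 0, -0.12, -0.78, 0.01, 0.02, 0, -0.06, 0, -0.11, -0.79, 0.02, 0.01, 0, -0.05, 0, -0.11, -0.78, 0.02, 0.02, 0, -0.05, 0, -0.1, -0.79, 0.02, 0.02, 0, -0.05, 0, -0.1, -0.78, 0.03, 0.02, 0, -0.06, 0, -0.29, -0.02, 0.69, 0, -0.08, 0.02, 0, -0.29, -0.01, 0.7, -0.01, -0.08, 0.02, 0, -0.28, -0.02, 0.7, -0.01, -0.09, 0.01, 0, -0.27, -0.01, 0.7, 0, -0.08, 0.02, 0
6 -0.26, -0.02, 0.7, -0.01, -0.08, 0.01, 0, -0.26, -0.02, 0.71, 0, -0.09, 0.02, 0, -0.25, -0.01, 0.71, -0.01, -0.08, 0.01, 0, -0.25, -0.02, 0.71, 0, -0.08, 0.02, 0, -0.24, -0.01, 0.71, 0, -0.09, 0.02, 0, -0.23, -0.02, 0.72, -0.01, -0.08, 0.01, 0
```

Emit:
apply_moves --steps '[0.35, 0, -0.74, 0, 0.03, 0, 0, 0.34, 0, -0.74, 0, -0.04, 0, 0, 0.35, -0.01, -0.74, 0, -0.05, 0, 0, 0.34, 0, -0.74, 0, -0.04, 0, 0, 0.33, 0, -0.75, 0, -0.05, 0, 0, 0.34, 0, -0.74, 0, -0.04, 0, 0, 0.33, 0, -0.75, 0, -0.05, 0, 0, 0.32, -0.01, -0.75, 0, -0.05, 0, 0, 0.32, 0, -0.75, 0, -0.04, 0, 0, 0.32, 0, -0.75, 0, -0.05, 0, 0, 0.32, 0, -0.76, 0, -0.04, 0, 0]'

```text
t: 15.62
tool_pos: [0.4045, -0.1502, 0.4524]
orientation: [-3.07, -0.094, -0.595]
force: [0.5, -0.0, -3.1]
opening: 0.0198
gripper_force: 60.0
```

Emit:
apply_moves --steps '[0.04, -0.35, 0, 0.01, -0.02, -0.02, 0, 0.08, -0.71, 0.01, 0.02, -0.04, -0.05, 0, 0.09, -0.71, 0.02, 0.02, -0.03, -0.04, 0, 0.1, -0.71, 0.01, 0.01, -0.04, -0.04, 0, 0.09, -0.71, 0.01, 0.02, -0.04, -0.05, 0, 0.1, -0.71, 0.02, 0.02, -0.03, -0.04, 0, 0.1, -0.7, 0.01, 0.01, -0.04, -0.04, 0, 0.11, -0.71, 0.02, 0.02, -0.04, -0.05, 0, 0.11, -0.71, 0.02, 0.01, -0.04, -0.04, 0, 0.05, -0.7, 0.02, 0.01, -0.02, -0.04, 0]'

```text
t: 16.45
tool_pos: [0.4138, 0.0542, 0.4564]
orientation: [-3.074, -0.166, -0.538]
force: [-0.1, 0.0, -3.5]
opening: 0.0198
gripper_force: 60.0
```

Emit:
apply_moves --steps '[-0.15, -0.78, 0, 0.02, 0, -0.05, 0, -0.14, -0.78, 0.01, 0.02, 0, -0.05, 0, -0.14, -0.78, 0.01, 0.02, 0, -0.06, 0, -0.14, -0.78, 0.01, 0.02, 0, -0.05, 0, -0.13, -0.78, 0.01, 0.02, 0, -0.05, 0, -0.13, -0.78, 0.01, 0.02, 0, -0.05, 0, -0.12, -0.78, 0.02, 0.02, 0, -0.05, 0, -0.12, -0.78, 0.01, 0.02, 0, -0.06, 0, -0.11, -0.79, 0.02, 0.01, 0, -0.05, 0, -0.11, -0.78, 0.02, 0.02, 0, -0.05, 0, -0.1, -0.6, 0.02, 0.02, 0, -0.05, 0, -0.1, -0.3, 0.03, 0.02, 0, -0.06, 0]'

```text
t: 17.45
tool_pos: [0.3369, 0.3085, 0.435]
orientation: [-3.056, -0.278, -0.534]
force: [-0.3, -0.2, -4.1]
opening: 0.0194
gripper_force: 60.0
```

```bash
python3 - <<'E'
from h import *
s=robot.read_state();m=pose()[1].as_matrix();print(s["tool_pos"],s["q"].round(2),s["force"].round(1),m.round(3).tolist())
psi=np.arctan2(m[1,0],m[0,0]);t=np.arctan2(m[2,0],np.hypot(m[0,0],m[1,0]));print(np.degrees([psi,t]))
L=lip_now(t,psi);print(L)
d=np.radians
scoop_path([((.49,.347,.22),d(8),d(14)),((.49,.347,.185),d(7),d(0))],(L,psi,t))
E
```

```text
[0.33691026 0.30849246 0.43498875] [ 0.79 -0.52  1.7  -0.2   1.67  2.13] [-0.3 -0.2 -4.1] [[0.925, 0.18, 0.334], [0.17, -0.984, 0.057], [0.339, 0.004, -0.941]]
[10.43713189 19.80544065]
[0.50092645 0.33879365 0.44701339]
at 10 [0.49  0.347 0.22  0.14  0.244] q [ 0.79 -0.47  2.03 -0.15  1.39  2.24]
at 13 [0.49  0.347 0.185 0.122 0.   ] q [ 0.67 -0.25  1.83  0.    1.56  2.12]
12 -0.27, -0.06, 0.65, 0.03, -0.1, 0.04, 0, -0.26, -0.06, 0.65, -0.01, -0.09, 0.04, 0, -0.26, -0.06, 0.65, -0.02, -0.1, 0.04, 0, -0.25, -0.05, 0.66, -0.01, -0.1, 0.03, 0, -0.24, -0.06, 0.65, -0.01, -0.09, 0.04, 0, -0.23, -0.06, 0.66, -0.01, -0.1, 0.04, 0, -0.23, -0.05, 0.67, -0.01, -0.1, 0.04, 0, -0.22, -0.06, 0.66, -0.01, -0.09, 0.04, 0, -0.22, -0.06, 0.67, -0.01, -0.1, 0.04, 0, -0.2, -0.05, 0.67, -0.01, -0.1, 0.04, 0, 0.05, -0.03, -0.05, -0.02, -0.78, 0.05, 0, 0.07, -0.04, -0.05, 0, -0.77, 0.06, 0
1 0.11, -0.03, -0.05, 0, -0.78, 0.05, 0
```

Emit:
apply_moves --steps '[-0.27, -0.06, 0.65, 0.03, -0.1, 0.04, 0, -0.26, -0.06, 0.65, -0.01, -0.09, 0.04, 0, -0.26, -0.06, 0.65, -0.02, -0.1, 0.04, 0, -0.25, -0.05, 0.66, -0.01, -0.1, 0.03, 0, -0.24, -0.06, 0.65, -0.01, -0.09, 0.04, 0, -0.23, -0.06, 0.66, -0.01, -0.1, 0.04, 0, -0.23, -0.05, 0.67, -0.01, -0.1, 0.04, 0, -0.22, -0.06, 0.66, -0.01, -0.09, 0.04, 0, -0.22, -0.06, 0.67, -0.01, -0.1, 0.04, 0, -0.2, -0.05, 0.67, -0.01, -0.1, 0.04, 0, 0, 0, 0, 0, 0, 0, 0]'

```text
t: 18.37
tool_pos: [0.3242, 0.3198, 0.2213]
orientation: [-3.099, -0.211, -0.373]
force: [-0.3, 0.4, -4.6]
opening: 0.0195
gripper_force: 60.0
```

```bash
python3 - <<'E'
from h import *
m=pose()[1].as_matrix()
psi=np.arctan2(m[1,0],m[0,0]);t=np.arctan2(m[2,0],np.hypot(m[0,0],m[1,0]));L=lip_now(t,psi);print(np.degrees([psi,t]),L)
im=eyes.read_camera("scene");cv2.imwrite("pics/s8.png",cv2.resize(im[60:240,60:300,::-1],(640,480)))
d=np.radians
scoop_path([((.49,.347,.18),d(6),d(0)),((.485,.347,.16),d(5),d(-60))],(L,psi,t))
E
```

```text
[ 7.8280479  13.72395785] [0.48979617 0.34257396 0.21559746]
at 3 [0.49  0.347 0.18  0.105 0.   ] q [ 0.68 -0.24  1.83  0.    1.55  2.14]
at 16 [ 0.485  0.347  0.16   0.087 -1.047] q [0.39 0.93 0.57 0.52 2.6  2.19]
12 0, -0.1, 0.05, 0, -0.79, 0.1, 0, 0.08, -0.1, -0.04, -0.01, -0.76, 0.1, 0, 0.12, -0.11, -0.02, -0.01, -0.77, 0.1, 0, 0.12, -0.01, -0.38, 0, -0.76, 0.01, 0, 0.13, 0, -0.37, 0, -0.77, 0.02, 0, 0.14, -0.01, -0.38, 0.01, -0.77, 0.01, 0, 0.14, -0.01, -0.37, 0, -0.77, 0.01, 0, 0.14, -0.01, -0.38, 0, -0.77, 0.01, 0, 0.15, 0, -0.37, 0.01, -0.77, 0.01, 0, 0.15, -0.01, -0.38, 0.01, -0.77, 0.02, 0, 0.15, -0.01, -0.37, 0, -0.77, 0.01, 0, 0.16, 0, -0.38, 0.01, -0.77, 0.01, 0
4 0.16, -0.01, -0.38, 0.01, -0.77, 0, 0, 0.17, 0, -0.38, 0.01, -0.77, 0.01, 0, 0.17, 0, -0.39, 0.01, -0.77, 0.01, 0, 0.17, -0.01, -0.39, 0.01, -0.77, 0.01, 0
```

View pics/s8.png

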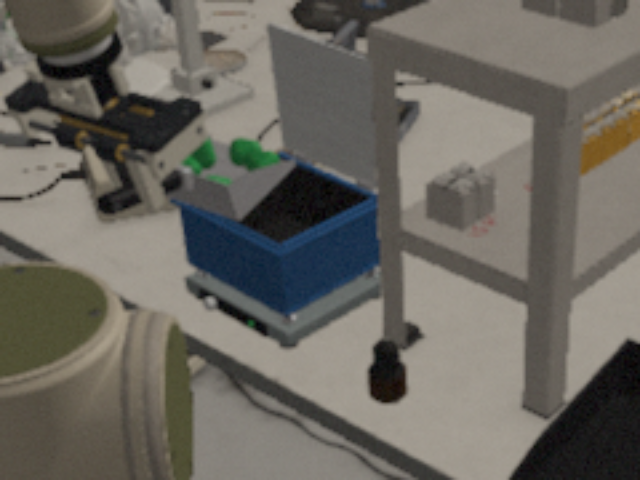

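The loaded pan is over the tub, with its lip inside at crop (240,215). Pouring now.

Emit:
apply_moves --steps '[0, -0.1, 0.05, 0, -0.79, 0.1, 0, 0.08, -0.1, -0.04, -0.01, -0.76, 0.1, 0, 0.12, -0.11, -0.02, -0.01, -0.77, 0.1, 0, 0.12, -0.01, -0.38, 0, -0.76, 0.01, 0, 0.13, 0, -0.37, 0, -0.77, 0.02, 0, 0.14, -0.01, -0.38, 0.01, -0.77, 0.01, 0, 0.14, -0.01, -0.37, 0, -0.77, 0.01, 0, 0.14, -0.01, -0.38, 0, -0.77, 0.01, 0, 0.15, 0, -0.37, 0.01, -0.77, 0.01, 0, 0.15, -0.01, -0.38, 0.01, -0.77, 0.02, 0, 0.15, -0.01, -0.37, 0, -0.77, 0.01, 0, 0.16, 0, -0.38, 0.01, -0.77, 0.01, 0]'

```text
t: 19.42
tool_pos: [0.3991, 0.3398, 0.3131]
orientation: [2.912, 0.138, -1.094]
force: [-0.1, 0.3, -1.0]
opening: 0.0197
gripper_force: 60.0
```

Emit:
apply_moves --steps '[0.16, -0.01, -0.38, 0.01, -0.77, 0, 0, 0.17, 0, -0.38, 0.01, -0.77, 0.01, 0, 0.17, 0, -0.39, 0.01, -0.77, 0.01, 0, 0.17, -0.01, -0.39, 0.01, -0.77, 0.01, 0, 0, 0, 0, 0, 0, 0, 0, 0, 0, 0, 0, 0, 0, 0, 0, 0, 0, 0, 0, 0, 0, 0, 0, 0, 0, 0, 0, 0]'

```text
t: 20.08
tool_pos: [0.4446, 0.3448, 0.3302]
orientation: [2.695, 0.123, -1.534]
force: [-0.1, 0.3, 0.4]
opening: 0.0197
gripper_force: 60.0
```

```bash
python3 - <<'E'
from h import *
s=robot.read_state();print(s["q"].round(2),s["force"].round(1))
m=pose()[1].as_matrix()
psi=np.arctan2(m[1,0],m[0,0]);t=np.arctan2(m[2,0],np.hypot(m[0,0],m[1,0]));L=lip_now(t,psi);print(np.degrees([psi,t]),L)
a=eyes.read_camera("scene")[60:240,60:300,::-1];b=eyes.read_camera("wrist")[:,:,::-1]
print([(round(d["conf"],2),np.round(d["xy"])) for d in eyes.place_of("scene","chip_1")],[ (round(d["conf"],2),np.round(d["xy"])) for d in eyes.place_of("wrist","chip_1")])
cv2.imwrite("pics/s9.png",np.hstack([cv2.resize(a,(400,300)),cv2.resize(b,(400,300))]))
E
```

```text
[0.39 0.93 0.56 0.53 2.6  2.19] [-0.1  0.3  0.4]
[  5.64337732 -59.26902488] [0.48783398 0.34888085 0.16875844]
[(0.52, array([299., 235.])), (0.46, array([164., 146.])), (0.42, array([169., 144.])), (0.42, array([159., 148.]))] []
```

View pics/s9.png

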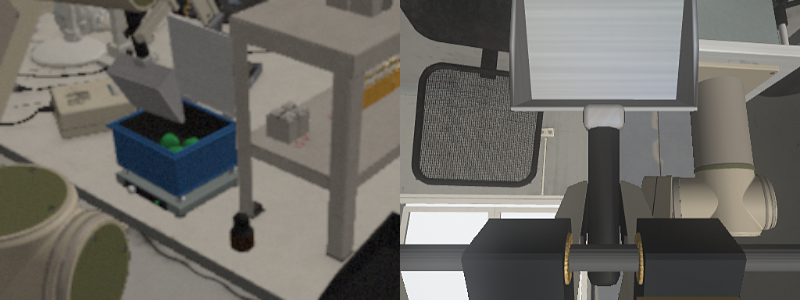

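The pan is empty and the chips are in the tub (crop 170,145). Next I'll return the scoop.

```bash
python3 - <<'E'
from h import *
d=np.radians
m=pose()[1].as_matrix()
psi=np.arctan2(m[1,0],m[0,0]);t=np.arctan2(m[2,0],np.hypot(m[0,0],m[1,0]));L=lip_now(t,psi)
b=eyes.read_camera("top")[:,:,::-1];print([(round(d["conf"],2),ray("top",d["xy"],.06).round(3)) for d in eyes.place_of("top","chip_1")])
scoop_path([((.50,.345,.26),d(6),d(-5)),((.53,.33,.44),d(5),0),((.57,.06,.46),d(4),0),((.535,-.143,.46),d(3.5),0)],(L,psi,t))
E
```

```text
[]
at 11 [ 0.5    0.345  0.26   0.105 -0.087] q [ 0.62 -0.15  1.59  0.04  1.78  2.09]
at 19 [0.53  0.33  0.44  0.087 0.   ] q [ 0.6  -0.12  1.25  0.    2.01  2.09]
at 30 [0.57 0.06 0.46 0.07 0.  ] q [-0.01 -0.29  1.36  0.    2.07  1.5 ]
at 39 [ 0.535 -0.143  0.46   0.061  0.   ] q [-0.51 -0.31  1.38  0.    2.07  1.  ]
12 -0.36, 0.02, 0.28, -0.11, 0.85, -0.01, 0, -0.32, 0.02, 0.27, -0.01, 0.82, -0.01, 0, -0.29, 0.02, 0.26, 0, 0.82, 0, 0, -0.28, 0.01, 0.25, -0.01, 0.83, -0.01, 0, -0.26, 0.02, 0.23, 0, 0.82, 0, 0, -0.24, 0.02, 0.22, 0, 0.83, -0.01, 0, -0.21, 0.02, 0.2, -0.01, 0.82, 0, 0, -0.19, 0.02, 0.2, 0, 0.82, -0.01, 0, -0.17, 0.01, 0.2, 0, 0.83, 0, 0, -0.15, 0.02, 0.19, 0, 0.82, -0.01, 0, -0.12, 0.02, 0.19, 0, 0.82, -0.01, 0, 0.04, 0.06, -0.7, 0, 0.11, 0.02, 0
12 0.04, 0.07, -0.7, 0, 0.1, 0.02, 0, 0.05, 0.06, -0.7, 0, 0.11, 0.03, 0, 0.06, 0.06, -0.69, 0, 0.1, 0.02, 0, 0.07, 0.07, -0.7, 0, 0.11, 0.02, 0, 0.08, 0.06, -0.7, 0, 0.1, 0.02, 0, 0.09, 0.06, -0.69, 0.01, 0.1, 0.02, 0, 0.09, 0.06, -0.69, 0, 0.11, 0.02, 0, 0.05, 0.82, -0.06, 0, 0, 0.01, 0, 0.05, 0.82, -0.06, 0, 0, 0.02, 0, 0.05, 0.81, -0.06, 0, 0, 0.01, 0, 0.06, 0.82, -0.07, 0, 0, 0.02, 0, 0.05, 0.82, -0.06, 0, 0, 0.01, 0
12 0.06, 0.82, -0.06, 0, 0, 0.02, 0, 0.05, 0.81, -0.06, 0, 0, 0.02, 0, 0.06, 0.82, -0.06, 0, 0, 0.01, 0, 0.06, 0.81, -0.06, 0, 0, 0.02, 0, 0.07, 0.82, -0.06, 0, 0, 0.01, 0, 0.06, 0.82, -0.06, 0, 0, 0.02, 0, -0.18, 0.73, 0, 0, 0, 0.01, 0, -0.18, 0.74, 0, 0, 0, 0, 0, -0.18, 0.73, 0, 0, 0, 0.01, 0, -0.18, 0.74, 0, 0, 0, 0.01, 0, -0.18, 0.74, 0, 0, 0, 0.01, 0, -0.18, 0.73, -0.01, 0, 0, 0.01, 0
3 -0.18, 0.74, 0, 0, 0, 0.01, 0, -0.18, 0.74, 0, 0, 0, 0.01, 0, -0.17, 0.74, 0, 0, 0, 0.01, 0
```

Emit:
apply_moves --steps '[-0.36, 0.02, 0.28, -0.11, 0.85, -0.01, 0, -0.32, 0.02, 0.27, -0.01, 0.82, -0.01, 0, -0.29, 0.02, 0.26, 0, 0.82, 0, 0, -0.28, 0.01, 0.25, -0.01, 0.83, -0.01, 0, -0.26, 0.02, 0.23, 0, 0.82, 0, 0, -0.24, 0.02, 0.22, 0, 0.83, -0.01, 0, -0.21, 0.02, 0.2, -0.01, 0.82, 0, 0, -0.19, 0.02, 0.2, 0, 0.82, -0.01, 0, -0.17, 0.01, 0.2, 0, 0.83, 0, 0, -0.15, 0.02, 0.19, 0, 0.82, -0.01, 0, -0.12, 0.02, 0.19, 0, 0.82, -0.01, 0, 0.04, 0.06, -0.7, 0, 0.11, 0.02, 0]'

```text
t: 21.38
tool_pos: [0.3418, 0.3245, 0.331]
orientation: [3.123, 0.164, -0.134]
force: [-1.0, -0.5, -4.0]
opening: 0.0196
gripper_force: 60.0
```

Emit:
apply_moves --steps '[0.04, 0.07, -0.7, 0, 0.1, 0.02, 0, 0.05, 0.06, -0.7, 0, 0.11, 0.03, 0, 0.06, 0.06, -0.69, 0, 0.1, 0.02, 0, 0.07, 0.07, -0.7, 0, 0.11, 0.02, 0, 0.08, 0.06, -0.7, 0, 0.1, 0.02, 0, 0.09, 0.06, -0.69, 0.01, 0.1, 0.02, 0, 0.09, 0.06, -0.69, 0, 0.11, 0.02, 0, 0.05, 0.82, -0.06, 0, 0, 0.01, 0, 0.05, 0.82, -0.06, 0, 0, 0.02, 0, 0.05, 0.81, -0.06, 0, 0, 0.01, 0, 0.06, 0.82, -0.07, 0, 0, 0.02, 0, 0.05, 0.82, -0.06, 0, 0, 0.01, 0]'

```text
t: 22.38
tool_pos: [0.3877, 0.1933, 0.4934]
orientation: [3.139, 0.126, -0.004]
force: [-0.1, -0.6, -0.9]
opening: 0.0194
gripper_force: 60.0
```

Emit:
apply_moves --steps '[0.06, 0.82, -0.06, 0, 0, 0.02, 0, 0.05, 0.81, -0.06, 0, 0, 0.02, 0, 0.06, 0.82, -0.06, 0, 0, 0.01, 0, 0.06, 0.81, -0.06, 0, 0, 0.02, 0, 0.07, 0.82, -0.06, 0, 0, 0.01, 0, 0.06, 0.82, -0.06, 0, 0, 0.02, 0, -0.18, 0.73, 0, 0, 0, 0.01, 0, -0.18, 0.74, 0, 0, 0, 0, 0, -0.18, 0.73, 0, 0, 0, 0.01, 0, -0.18, 0.74, 0, 0, 0, 0.01, 0, -0.18, 0.74, 0, 0, 0, 0.01, 0, -0.18, 0.73, -0.01, 0, 0, 0.01, 0]'

```text
t: 23.38
tool_pos: [0.3857, -0.0861, 0.5045]
orientation: [3.139, 0.101, -0.004]
force: [1.1, 0.1, -1.7]
opening: 0.0195
gripper_force: 60.0
```

Emit:
apply_moves --steps '[-0.18, 0.74, 0, 0, 0, 0.01, 0, -0.18, 0.74, 0, 0, 0, 0.01, 0, -0.17, 0.74, 0, 0, 0, 0.01, 0, 0, 0, 0, 0, 0, 0, 0]'

```text
t: 23.72
tool_pos: [0.3738, -0.1553, 0.504]
orientation: [3.139, 0.09, -0.006]
force: [-0.3, 0.9, -1.3]
opening: 0.0197
gripper_force: 60.0
```

```bash
python3 - <<'E'
from h import *
d=np.radians
print(pose()[0],pose()[1].as_rotvec())
b=eyes.read_camera("top")[:,:,::-1];print([(round(d["conf"],2),ray("top",d["xy"],.06).round(3)) for d in eyes.place_of("top","chip_1")])
a=eyes.read_camera("scene")[:,:,::-1]
cv2.imwrite("pics/s10.png",np.hstack([cv2.resize(b[110:260,90:260],(400,353)),cv2.resize(a[80:200,100:236],(400,353))]))
R=tool([0,0,0],d(3.5),0,0)[1]
u=np.array([np.cos(d(3.5)),np.sin(d(3.5)),0]);P=np.array([.3593,-.1544,.0500])+.010*u
rows([(P+[0,0,.2],R),(P+[0,0,.06],R)],0)
E
```

```text
[ 0.37380766 -0.15530833  0.50396695] [ 3.13875044  0.09022461 -0.00611505]
[(0.66, array([0.544, 0.324, 0.06 ])), (0.65, array([0.53 , 0.359, 0.06 ])), (0.5, array([0.557, 0.41 , 0.06 ])), (0.44, array([0.495, 0.3  , 0.06 ])), (0.43, array([0.568, 0.361, 0.06 ]))]
12 -0.02, 0, 0.85, 0, 0, 0, 0, -0.01, 0.01, 0.85, 0, 0.01, 0, 0, -0.02, 0, 0.85, 0, 0, 0, 0, -0.02, 0, 0.84, 0, 0, 0, 0, -0.01, 0.01, 0.85, 0, 0, 0, 0, -0.02, 0, 0.85, 0, 0.01, -0.01, 0, -0.02, 0, 0.85, 0, 0, 0, 0, -0.02, 0, 0.85, 0, 0, 0, 0, -0.01, 0.01, 0.85, 0, 0, 0, 0, -0.02, 0, 0.84, 0, 0.01, 0, 0, 0, 0, 0.78, 0, 0, 0, 0, 0, 0, 0.78, 0, 0, 0, 0
4 0, 0, 0.78, 0, 0, 0, 0, 0, 0, 0.77, 0, 0, 0, 0, 0, 0, 0.78, 0, 0, 0, 0, 0, 0, 0.78, 0, 0, 0, 0
```

View pics/s10.png

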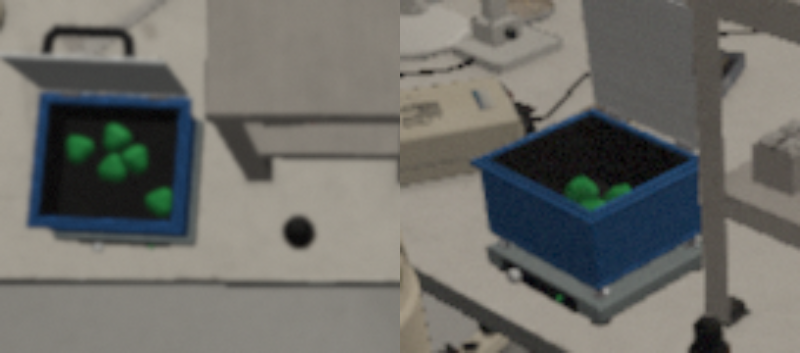

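The top view shows all five chips in the tub. Lowering the scoop into the tray.

Emit:
apply_moves --steps '[-0.02, 0, 0.85, 0, 0, 0, 0, -0.01, 0.01, 0.85, 0, 0.01, 0, 0, -0.02, 0, 0.85, 0, 0, 0, 0, -0.02, 0, 0.84, 0, 0, 0, 0, -0.01, 0.01, 0.85, 0, 0, 0, 0, -0.02, 0, 0.85, 0, 0.01, -0.01, 0, -0.02, 0, 0.85, 0, 0, 0, 0, -0.02, 0, 0.85, 0, 0, 0, 0, -0.01, 0.01, 0.85, 0, 0, 0, 0, -0.02, 0, 0.84, 0, 0.01, 0, 0, 0, 0, 0.78, 0, 0, 0, 0, 0, 0, 0.78, 0, 0, 0, 0]'

```text
t: 24.87
tool_pos: [0.3697, -0.153, 0.2021]
orientation: [3.139, 0.1, 0.001]
force: [0.2, -0.2, -1.4]
opening: 0.0196
gripper_force: 60.0
```

Emit:
apply_moves --steps '[0, 0, 0.78, 0, 0, 0, 0, 0, 0, 0.77, 0, 0, 0, 0, 0, 0, 0.78, 0, 0, 0, 0, 0, 0, 0.78, 0, 0, 0, 0, 0, 0, 0, 0, 0, 0, 0]'

```text
t: 25.28
tool_pos: [0.3669, -0.1516, 0.1053]
orientation: [-3.137, -0.099, 0.009]
force: [-0.7, 0.3, -1.3]
opening: 0.0196
gripper_force: 60.0
```

```bash
python3 - <<'E'
from h import *
d=np.radians
print(robot.read_state()["force"].round(1))
R=tool([0,0,0],d(3.5),0,0)[1]
u=np.array([np.cos(d(3.5)),np.sin(d(3.5)),0]);P=np.array([.3593,-.1544,.0500])+.010*u
rows([(P+[0,0,.03],R),(P+[0,0,.002],R)],0,step=.015)
E
```

```text
[-0.7  0.3 -1.3]
4 0.04, 0.04, 0.42, -0.02, 0.03, 0.01, 0, 0.04, 0.04, 0.42, -0.01, 0.03, 0.01, 0, 0, 0, 0.47, 0, 0, 0, 0, 0, 0, 0.47, 0, 0, 0, 0
```

Emit:
apply_moves --steps '[0.04, 0.04, 0.42, -0.02, 0.03, 0.01, 0, 0.04, 0.04, 0.42, -0.01, 0.03, 0.01, 0, 0, 0, 0.47, 0, 0, 0, 0, 0, 0, 0.47, 0, 0, 0, 0, 0, 0, 0, 0, 0, 0, 0]'

```text
t: 25.7
tool_pos: [0.3715, -0.1553, 0.0553]
orientation: [3.138, 0.095, 0.007]
force: [-1.3, 1.3, -1.9]
opening: 0.0199
gripper_force: 60.0
```

```bash
python3 - <<'E'
from h import *
im=eyes.read_camera("wrist");cv2.imwrite("pics/w11.png",im[:,:,::-1])
for n in("scoop","tray"): print([(round(d["conf"],2),ray("wrist",d["xy"],.004).round(3)) for d in eyes.place_of("wrist",n)])
E
```

```text
[(0.93, array([ 0.482, -0.151,  0.004]))]
[]
```

View pics/w11.png

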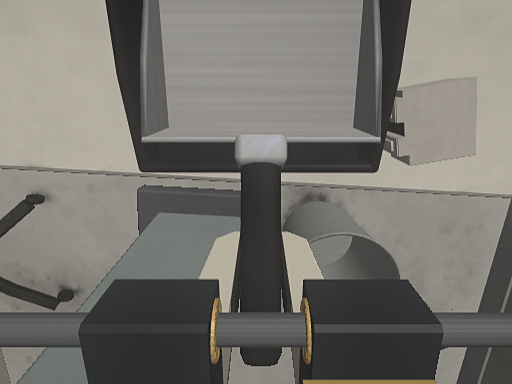

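The pan sits inside the tray walls. The grey insert at (435,120) may have been knocked, so I'll recheck it. Setting the scoop down and releasing.

Emit:
apply_moves --steps '[0, 0, 0.12, 0, 0, 0, 0, 0, 0, 0.05, 0, 0, 0, 0, 0, 0, 0, 0, 0, 0, 0]'

```text
t: 26.1
tool_pos: [0.3726, -0.1568, 0.0516]
orientation: [3.136, 0.094, 0.011]
force: [-0.5, -0.4, -0.7]
opening: 0.0197
gripper_force: 60.0
```

Emit:
apply_moves --steps '[0, 0, 0, 0, 0, 0, 70, 0, 0, 0, 0, 0, 0, 70, 0, 0, 0, 0, 0, 0, 70, 0, 0, 0, 0, 0, 0, 70, 0, 0, 0, 0, 0, 0, 70, 0, 0, 0, 0, 0, 0, 70, 0, 0, -1, 0, 0, 0, 70, 0, 0, -1, 0, 0, 0, 70, 0, 0, -1, 0, 0, 0, 100, 0, 0, -1, 0, 0, 0, 100, 0, 0, -1, 0, 0, 0, 100, 0, 0, -1, 0, 0, 0, 100]'

```text
t: 27.1
tool_pos: [0.371, -0.156, 0.2328]
orientation: [3.137, 0.093, 0.011]
force: [-0.4, -0.8, 0.5]
opening: 0.0871
gripper_force: 0.0
```

```bash
python3 - <<'E'
from h import *
rows([((.40,-.31,.25),None)],100)
E
```

```text
6 0.11, 0.86, -0.09, 0, 0, 0, 100, 0.11, 0.87, -0.09, 0, 0, 0, 100, 0.11, 0.86, -0.09, 0, 0, 0, 100, 0.11, 0.87, -0.1, 0, 0, 0, 100, 0.11, 0.86, -0.09, 0, 0, 0, 100, 0.11, 0.86, -0.09, 0, 0, 0, 100
```

Emit:
apply_moves --steps '[0.11, 0.86, -0.09, 0, 0, 0, 100, 0.11, 0.87, -0.09, 0, 0, 0, 100, 0.11, 0.86, -0.09, 0, 0, 0, 100, 0.11, 0.87, -0.1, 0, 0, 0, 100, 0.11, 0.86, -0.09, 0, 0, 0, 100, 0.11, 0.86, -0.09, 0, 0, 0, 100, 0, 0, 0, 0, 0, 0, 100]'

```text
t: 27.68
tool_pos: [0.4002, -0.3136, 0.2484]
orientation: [3.135, 0.09, 0.01]
force: [0.5, 0.7, -0.1]
opening: 0.0929
gripper_force: 0.0
```

```bash
python3 - <<'E'
from h import *
print(pose()[0])
im=eyes.read_camera("wrist");cv2.imwrite("pics/w12.png",im[:,:,::-1])
for n in("grey_1","gold","reject_box_in","scoop"): print(n,[(round(d["conf"],2),np.round(d["xy"]),ray("wrist",d["xy"],.0).round(3)) for d in eyes.place_of("wrist",n)])
eyes.read_camera("top")
for n in("grey_1","gold","scoop","scoop_grip"): print(n,[(round(d["conf"],2),ray("top",d["xy"],.07 if "grip" in n else 0).round(3)) for d in eyes.place_of("top",n)])
E
```

```text
[ 0.40021055 -0.31361951  0.2484426 ]
grey_1 [(0.64, array([225., 120.]), array([ 0.444, -0.266,  0.   ]))]
gold [(0.68, array([115., 196.]), array([ 0.339, -0.124,  0.   ])), (0.6, array([296., 123.]), array([ 0.446, -0.351,  0.   ]))]
reject_box_in []
scoop [(0.86, array([124.,  83.]), array([ 0.48 , -0.143,  0.   ])), (0.16, array([116.,  39.]), array([ 0.527, -0.137,  0.   ]))]
grey_1 [(0.61, array([ 0.448, -0.284,  0.   ]))]
gold []
scoop [(0.57, array([ 0.48, -0.15,  0.  ])), (0.41, array([0.531, 0.357, 0.   ]))]
scoop_grip [(0.63, array([ 0.365, -0.163,  0.07 ])), (0.41, array([0.518, 0.326, 0.07 ]))]
```

View pics/w12.png

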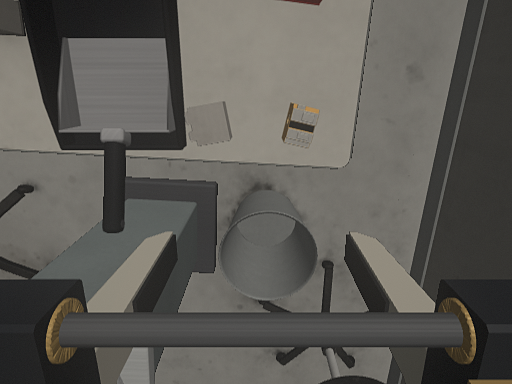

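The scoop is back in the tray. The grey insert now lies on its side by the tray, corners about (187,108), (224,101), (231,137), (195,146). The gold still stands at (302,125). I'll use the last view on an enlarged crop.

```bash
python3 - <<'E'
import cv2
a=cv2.imread("pics/w12.png")[88:158,172:332]
a=cv2.convertScaleAbs(a,alpha=1.3,beta=-60)
cv2.imwrite("pics/w12z.png",cv2.resize(a,(800,350),interpolation=cv2.INTER_CUBIC))
E
```

```text
(no output)
```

View pics/w12z.png

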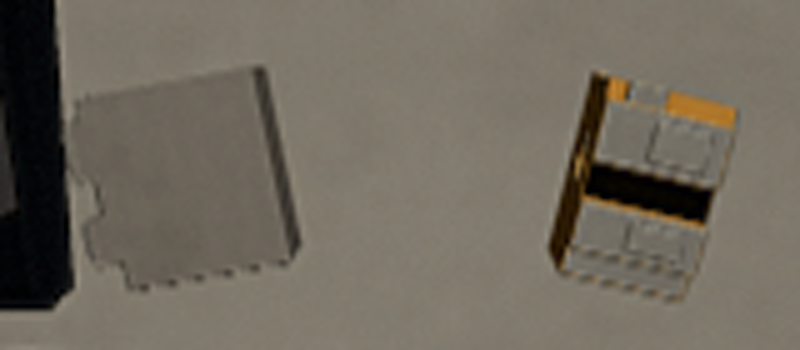

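Grey face corners in the crop are (75,98), (253,68), (290,262), (130,290), so it lies on its 44x47 face. Gold top corners are (608,75), (738,105), (685,300), (558,265).

```bash
python3 - <<'E'
from h import *
def P(l,z): return np.array([ray("wrist",(172+a/5,88+b/5),z)[:2] for a,b in l])
g=P([(75,98),(253,68),(290,262),(130,290)],.030);o=P([(605,75),(738,105),(685,300),(560,265)],.047)
for n,c in (("grey",g),("gold",o)):
    e=[c[(i+1)%4]-c[i] for i in range(4)];print(n,c.round(3).tolist(),"mid",c.mean(0).round(4),[(round(float(np.hypot(*v)),4),round(float(np.degrees(np.arctan2(v[1],v[0]))),1)) for v in e])
print("tray right wall",P([(60,100),(72,290)],.03))
E
```

```text
grey [[0.458, -0.224], [0.467, -0.264], [0.424, -0.274], [0.416, -0.237]] mid [ 0.4415 -0.2498] [(0.0408, -77.4), (0.044, -167.2), (0.038, 103.3), (0.0445, 16.4)]
gold [[0.471, -0.341], [0.467, -0.37], [0.424, -0.363], [0.43, -0.335]] mid [ 0.4478 -0.3525] [(0.0296, -98.8), (0.0434, 170.6), (0.0291, 77.9), (0.0417, -8.8)]
tray right wall [[ 0.45778032 -0.22090457]
 [ 0.41491811 -0.22338226]]
```

```bash
python3 - <<'E'
from h import *
R=down(np.radians(13))
s=rows([((.441,-.253,.16),R)],80)
rows([((.441,-.253,.03),R),((.441,-.253,.005),R)],80,start=s)
E
```

```text
12 0.08, -0.1, 0.16, 0, 0, -0.87, 80, 0.08, -0.08, 0.15, 0.01, 0, -0.88, 80, 0.09, -0.08, 0.16, 0, 0, -0.87, 80, 0.1, -0.07, 0.15, 0.01, 0, -0.87, 80, 0.11, -0.06, 0.16, 0, 0, -0.88, 80, 0.11, -0.06, 0.15, 0.01, 0, -0.87, 80, 0.11, -0.04, 0.16, 0, 0, -0.87, 80, 0.12, -0.03, 0.16, 0.01, -0.01, -0.88, 80, 0.12, -0.02, 0.15, 0, 0, -0.87, 80, 0.12, 0, 0.16, 0, 0, -0.87, 80, 0.12, 0, 0.15, 0.01, 0, -0.87, 80, 0.13, 0.01, 0.16, 0, 0, -0.88, 80
7 0.11, 0.03, 0.16, 0.01, 0, -0.87, 80, 0.12, 0.04, 0.15, 0, 0, -0.87, 80, 0.11, 0.04, 0.16, 0.01, 0, -0.88, 80, 0.11, 0.06, 0.15, 0, 0, -0.87, 80, 0.1, 0.07, 0.16, 0, 0, -0.87, 80, 0.1, 0.07, 0.15, 0.01, 0, -0.88, 80, 0.09, 0.09, 0.16, 0, 0, -0.87, 80
6 0, 0, 0.87, 0, 0, 0, 80, 0, 0, 0.86, 0, 0, 0, 80, 0, 0, 0.87, 0, 0, 0, 80, 0, 0, 0.87, 0, 0, 0, 80, 0, -0.01, 0.86, 0, 0, 0, 80, 0, 0, 0.84, 0, 0, 0, 80
```

Emit:
apply_moves --steps '[0.08, -0.1, 0.16, 0, 0, -0.87, 80, 0.08, -0.08, 0.15, 0.01, 0, -0.88, 80, 0.09, -0.08, 0.16, 0, 0, -0.87, 80, 0.1, -0.07, 0.15, 0.01, 0, -0.87, 80, 0.11, -0.06, 0.16, 0, 0, -0.88, 80, 0.11, -0.06, 0.15, 0.01, 0, -0.87, 80, 0.11, -0.04, 0.16, 0, 0, -0.87, 80, 0.12, -0.03, 0.16, 0.01, -0.01, -0.88, 80, 0.12, -0.02, 0.15, 0, 0, -0.87, 80, 0.12, 0, 0.16, 0, 0, -0.87, 80, 0.12, 0, 0.15, 0.01, 0, -0.87, 80, 0.13, 0.01, 0.16, 0, 0, -0.88, 80]'

```text
t: 29.18
tool_pos: [0.426, -0.2738, 0.1924]
orientation: [2.625, 1.723, 0.004]
force: [-0.0, 0.6, -0.8]
opening: 0.0745
gripper_force: 0.0
```

Emit:
apply_moves --steps '[0.11, 0.03, 0.16, 0.01, 0, -0.87, 80, 0.12, 0.04, 0.15, 0, 0, -0.87, 80, 0.11, 0.04, 0.16, 0.01, 0, -0.88, 80, 0.11, 0.06, 0.15, 0, 0, -0.87, 80, 0.1, 0.07, 0.16, 0, 0, -0.87, 80, 0.1, 0.07, 0.15, 0.01, 0, -0.88, 80, 0.09, 0.09, 0.16, 0, 0, -0.87, 80, 0, 0, 0, 0, 0, 0, 80]'

```text
t: 29.85
tool_pos: [0.4408, -0.2525, 0.1589]
orientation: [-1.949, -2.461, -0.001]
force: [-0.6, -0.0, -1.1]
opening: 0.0746
gripper_force: 0.0
```

```bash
python3 - <<'E'
from h import *
print(pose()[0],robot.read_state()["q"].round(2))
R=down(np.radians(13))
s=rows([((.441,-.253,.03),R),((.441,-.253,.005),R)],80)
E
```

```text
[ 0.44083182 -0.25246075  0.15886224] [-0.62 -0.08  1.81  0.    1.41 -0.85]
6 -0.01, 0, 0.86, 0, 0, 0.01, 80, 0, 0, 0.86, 0, -0.01, 0.01, 80, -0.01, 0, 0.86, 0, 0, 0, 80, 0, 0, 0.86, -0.01, 0, 0.01, 80, 0, 0, 0.86, 0, -0.01, 0.01, 80, 0, 0, 0.83, 0, 0, 0, 80
```

Emit:
apply_moves --steps '[-0.01, 0, 0.86, 0, 0, 0.01, 80, 0, 0, 0.86, 0, -0.01, 0.01, 80, -0.01, 0, 0.86, 0, 0, 0, 80, 0, 0, 0.86, -0.01, 0, 0.01, 80, 0, 0, 0.86, 0, -0.01, 0.01, 80, 0, 0, 0.83, 0, 0, 0, 80, 0, 0, 0, 0, 0, 0, 0, 0, 0, 0, 0, 0, 0, 0, 0, 0, 0, 0, 0, 0, 0, 0, 0, 0, 0, 0, 0, 0, 0, 0, 0, 0, 0, 0, 0, 0, 0, 0, 0, 0, 0, 0]' --grip_force 40

```text
t: 30.85
tool_pos: [0.4425, -0.2549, 0.0078]
orientation: [1.959, 2.45, 0.0]
force: [-0.3, 0.2, 6.4]
opening: 0.0435
gripper_force: 40.0
```

Emit:
apply_moves --steps '[0, 0, 0, 0, 0, 0, 0, 0, 0, -0.5, 0, 0, 0, 0, 0, 0, -0.9, 0, 0, 0, 0, 0, 0, -0.9, 0, 0, 0, 0, 0, 0, -0.9, 0, 0, 0, 0, 0, 0, -0.9, 0, 0, 0, 0, 0, 0, -0.9, 0, 0, 0, 0, 0, 0, -0.9, 0, 0, 0, 0]'

```text
t: 31.52
tool_pos: [0.4404, -0.2535, 0.184]
orientation: [1.961, 2.453, -0.0]
force: [0.3, -0.5, -5.1]
opening: 0.0438
gripper_force: 40.0
```

```bash
python3 - <<'E'
from h import *
d=np.radians
print(pose()[0],robot.read_state()["force"].round(1))
s=rows([((.40,-.15,.28),down(d(30))),((.42,.10,.30),down(d(50))),((.46,.30,.29),down(d(75))),((.50,.355,.28),down(d(85)))],0)
rows([((.50,.355,.105),None)],0,start=s)
E
```

```text
[ 0.4403814  -0.25345113  0.18399983] [ 0.3 -0.5 -5.1]
12 0.61, -0.09, -0.53, 0, 0, -0.48, 0, 0.61, -0.06, -0.54, 0, 0, -0.48, 0, 0.62, -0.03, -0.53, 0, 0, -0.48, 0, 0.62, 0, -0.54, 0, 0.01, -0.48, 0, 0.61, 0.03, -0.53, 0, 0, -0.48, 0, 0.62, 0.06, -0.53, 0, 0, -0.48, 0, 0.69, 0.47, -0.07, 0, 0, -0.33, 0, 0.67, 0.5, -0.06, 0, 0, -0.34, 0, 0.65, 0.52, -0.07, 0, 0, -0.33, 0, 0.64, 0.55, -0.07, 0, 0, -0.33, 0, 0.61, 0.56, -0.06, 0, 0, -0.34, 0, 0.6, 0.59, -0.07, 0, 0, -0.33, 0
12 0.57, 0.61, -0.07, 0, 0, -0.34, 0, 0.55, 0.62, -0.06, 0, 0, -0.33, 0, 0.53, 0.65, -0.07, 0, 0, -0.33, 0, 0.51, 0.66, -0.07, 0, 0, -0.34, 0, 0.41, 0.75, 0.04, 0, 0, -0.52, 0, 0.37, 0.76, 0.04, 0, 0, -0.52, 0, 0.32, 0.79, 0.05, 0, 0, -0.52, 0, 0.28, 0.8, 0.04, 0, 0, -0.52, 0, 0.24, 0.82, 0.04, 0, 0, -0.52, 0, 0.19, 0.83, 0.04, 0, 0, -0.52, 0, 0.15, 0.83, 0.05, 0, 0, -0.52, 0, 0.1, 0.85, 0.04, 0, 0, -0.52, 0
3 -0.27, 0.7, 0.11, 0, 0, -0.56, 0, -0.31, 0.69, 0.11, 0, 0, -0.55, 0, -0.36, 0.67, 0.11, 0, 0, -0.56, 0
7 0, 0, 0.83, 0, 0, 0, 0, 0, 0, 0.84, 0, 0, 0, 0, 0, 0, 0.83, 0, 0, 0, 0, 0, 0, 0.84, 0, 0, 0, 0, 0, 0, 0.83, 0, 0, 0, 0, 0.01, 0, 0.83, 0, 0, 0, 0, 0, 0, 0.84, 0, 0, 0, 0
```

```bash
python3 - <<'E'
from h import *
d=np.radians
s=rows([((.39,-.15,.27),down(d(35))),((.37,.10,.28),down(d(60))),((.41,.27,.29),down(d(80))),((.50,.355,.28),down(d(85))),((.50,.355,.105),None)],0,step=.029)
E
```

```text
12 0.75, -0.18, -0.57, 0, 0, -0.74, 0, 0.75, -0.11, -0.58, 0, 0, -0.75, 0, 0.77, -0.06, -0.57, 0, 0.01, -0.74, 0, 0.77, 0, -0.58, 0, 0, -0.74, 0, 0.76, 0.06, -0.57, 0, 0, -0.75, 0, 0.8, 0.47, -0.04, 0, 0, -0.46, 0, 0.78, 0.51, -0.03, 0, 0, -0.46, 0, 0.75, 0.55, -0.04, 0, 0, -0.47, 0, 0.72, 0.58, -0.04, 0, 0, -0.46, 0, 0.7, 0.61, -0.03, 0, 0, -0.46, 0, 0.66, 0.65, -0.04, 0, 0, -0.46, 0, 0.64, 0.68, -0.04, 0, 0, -0.47, 0
12 0.59, 0.71, -0.03, 0, 0, -0.46, 0, 0.57, 0.74, -0.04, 0, 0, -0.46, 0, 0.24, 0.8, -0.05, 0, 0, -0.48, 0, 0.2, 0.8, -0.04, 0, 0, -0.47, 0, 0.16, 0.82, -0.05, 0, 0, -0.48, 0, 0.12, 0.82, -0.05, 0, 0, -0.48, 0, 0.07, 0.83, -0.05, 0, 0, -0.47, 0, 0.04, 0.83, -0.04, 0, 0, -0.48, 0, -0.01, 0.84, -0.05, 0, 0, -0.48, 0, -0.49, 0.66, 0.07, 0, 0, -0.17, 0, -0.51, 0.65, 0.06, 0, 0, -0.16, 0, -0.51, 0.65, 0.07, 0, 0, -0.17, 0
9 -0.53, 0.63, 0.07, 0, 0, -0.16, 0, -0.54, 0.63, 0.06, 0, 0, -0.17, 0, 0, 0, 0.83, 0, 0, 0, 0, 0, 0, 0.84, 0, 0, 0, 0, 0, 0, 0.83, 0, 0, 0, 0, 0, 0, 0.84, 0, 0, 0, 0, 0, 0, 0.83, 0, 0, 0, 0, 0.01, 0, 0.83, 0, 0, 0, 0, 0, 0, 0.84, 0, 0, 0, 0
```

Emit:
apply_moves --steps '[0.75, -0.18, -0.57, 0, 0, -0.74, 0, 0.75, -0.11, -0.58, 0, 0, -0.75, 0, 0.77, -0.06, -0.57, 0, 0.01, -0.74, 0, 0.77, 0, -0.58, 0, 0, -0.74, 0, 0.76, 0.06, -0.57, 0, 0, -0.75, 0, 0.8, 0.47, -0.04, 0, 0, -0.46, 0, 0.78, 0.51, -0.03, 0, 0, -0.46, 0, 0.75, 0.55, -0.04, 0, 0, -0.47, 0, 0.72, 0.58, -0.04, 0, 0, -0.46, 0, 0.7, 0.61, -0.03, 0, 0, -0.46, 0, 0.66, 0.65, -0.04, 0, 0, -0.46, 0, 0.64, 0.68, -0.04, 0, 0, -0.47, 0]'

```text
t: 32.52
tool_pos: [0.3739, 0.0453, 0.2765]
orientation: [0.955, 2.992, 0.0]
force: [0.0, 0.9, -3.9]
opening: 0.044
gripper_force: 40.0
```

Emit:
apply_moves --steps '[0.59, 0.71, -0.03, 0, 0, -0.46, 0, 0.57, 0.74, -0.04, 0, 0, -0.46, 0, 0.24, 0.8, -0.05, 0, 0, -0.48, 0, 0.2, 0.8, -0.04, 0, 0, -0.47, 0, 0.16, 0.82, -0.05, 0, 0, -0.48, 0, 0.12, 0.82, -0.05, 0, 0, -0.48, 0, 0.07, 0.83, -0.05, 0, 0, -0.47, 0, 0.04, 0.83, -0.04, 0, 0, -0.48, 0, -0.01, 0.84, -0.05, 0, 0, -0.48, 0, -0.49, 0.66, 0.07, 0, 0, -0.17, 0, -0.51, 0.65, 0.06, 0, 0, -0.16, 0, -0.51, 0.65, 0.07, 0, 0, -0.17, 0]'

```text
t: 33.52
tool_pos: [0.4646, 0.3217, 0.2822]
orientation: [0.189, 3.135, -0.001]
force: [-0.3, -0.3, -3.9]
opening: 0.0435
gripper_force: 40.0
```

Emit:
apply_moves --steps '[-0.53, 0.63, 0.07, 0, 0, -0.16, 0, -0.54, 0.63, 0.06, 0, 0, -0.17, 0, 0, 0, 0.83, 0, 0, 0, 0, 0, 0, 0.84, 0, 0, 0, 0]'

```text
t: 33.85
tool_pos: [0.5019, 0.3559, 0.2288]
orientation: [0.136, 3.136, 0.002]
force: [0.2, -0.2, -4.9]
opening: 0.0435
gripper_force: 40.0
```

```bash
python3 - <<'E'
from h import *
rows([((.50,.355,.105),None)],0,step=.022)
E
```

```text
6 0.01, -0.01, 0.69, 0, 0, 0, 0, 0.01, 0, 0.69, 0, 0, 0, 0, 0.02, -0.01, 0.68, 0, 0, 0, 0, 0.01, -0.01, 0.69, 0, 0, 0, 0, 0.01, 0, 0.69, 0, 0, 0, 0, 0.01, -0.01, 0.69, 0, 0, 0, 0
```

Emit:
apply_moves --steps '[0.01, -0.01, 0.69, 0, 0, 0, 0, 0.01, 0, 0.69, 0, 0, 0, 0, 0.02, -0.01, 0.68, 0, 0, 0, 0, 0.01, -0.01, 0.69, 0, 0, 0, 0, 0.01, 0, 0.69, 0, 0, 0, 0, 0.01, -0.01, 0.5, 0, 0, 0, 0, 0, 0, 0, 0, 0, 0, 0, 0, 0, 0, 0, 0, 0, 65, 0, 0, 0, 0, 0, 0, 65, 0, 0, 0, 0, 0, 0, 65, 0, 0, 0, 0, 0, 0, 65]'

```text
t: 34.77
tool_pos: [0.4999, 0.3544, 0.1129]
orientation: [0.137, 3.134, 0.003]
force: [-0.3, 0.7, 0.1]
opening: 0.06
gripper_force: 0.0
```

Emit:
apply_moves --steps '[0, 0, -0.9, 0, 0, 0, 65, 0, 0, -0.9, 0, 0, 0, 65, 0, 0, -0.9, 0, 0, 0, 65, 0, 0, -0.9, 0, 0, 0, 65, 0, 0, -0.9, 0, 0, 0, 65, 0, 0, -0.9, 0, 0, 0, 65, 0, 0, -0.9, 0, 0, 0, 65]'

```text
t: 35.35
tool_pos: [0.4986, 0.3538, 0.3025]
orientation: [0.137, 3.135, 0.002]
force: [-0.3, -0.9, 0.2]
opening: 0.0605
gripper_force: 0.0
```

```bash
python3 - <<'E'
from h import *
d=np.radians
s=rows([((.41,.27,.29),down(d(70))),((.37,.10,.28),down(d(20))),((.39,-.15,.27),down(d(-30))),((.43,-.33,.22),down(d(-98)))],100,step=.029)
E
```

```text
12 0.54, -0.61, 0.08, 0, 0.01, 0.5, 100, 0.51, -0.63, 0.08, 0.01, 0, 0.5, 100, 0.47, -0.66, 0.09, 0, 0.01, 0.5, 100, 0.44, -0.69, 0.08, 0, 0, 0.5, 100, 0.4, -0.71, 0.08, 0.01, 0.01, 0.5, 100, -0.07, -0.58, 0.03, 0, 0, 0.83, 100, -0.12, -0.57, 0.04, 0, 0, 0.84, 100, -0.16, -0.55, 0.03, 0, 0, 0.83, 100, -0.22, -0.54, 0.03, 0, 0, 0.83, 100, -0.26, -0.52, 0.04, 0, 0, 0.84, 100, -0.31, -0.5, 0.03, 0, 0, 0.83, 100, -0.35, -0.46, 0.04, 0, 0, 0.83, 100
12 -0.38, -0.44, 0.03, 0, 0, 0.84, 100, -0.43, -0.4, 0.03, 0, 0, 0.83, 100, -0.45, -0.36, 0.04, 0, 0, 0.84, 100, -0.81, -0.22, 0.03, 0, 0, 0.83, 100, -0.82, -0.15, 0.04, 0, 0, 0.84, 100, -0.83, -0.08, 0.03, 0, 0, 0.83, 100, -0.84, -0.01, 0.03, 0, 0, 0.83, 100, -0.83, 0.07, 0.04, 0, 0, 0.83, 100, -0.83, 0.14, 0.03, 0, 0, 0.84, 100, -0.81, 0.21, 0.03, 0, 0, 0.83, 100, -0.78, 0.28, 0.03, 0, 0, 0.83, 100, -0.76, 0.35, 0.04, 0, 0, 0.84, 100
12 -0.73, 0.41, 0.03, 0, 0, 0.83, 100, -0.35, 0.32, 0.13, 0, 0, 0.87, 100, -0.32, 0.35, 0.13, 0, 0, 0.87, 100, -0.28, 0.38, 0.13, 0, 0, 0.88, 100, -0.25, 0.4, 0.12, 0, 0, 0.87, 100, -0.21, 0.42, 0.13, 0, 0, 0.87, 100, -0.17, 0.44, 0.13, 0, 0, 0.87, 100, -0.13, 0.46, 0.13, 0, 0, 0.87, 100, -0.09, 0.46, 0.13, 0, 0, 0.87, 100, -0.05, 0.47, 0.13, 0, 0, 0.88, 100, 0, 0.48, 0.12, 0, 0, 0.87, 100, 0.04, 0.47, 0.13, 0, 0, 0.87, 100
2 0.08, 0.46, 0.13, 0, 0, 0.87, 100, 0.13, 0.46, 0.13, 0, 0, 0.87, 100
```

Emit:
apply_moves --steps '[0.54, -0.61, 0.08, 0, 0.01, 0.5, 100, 0.51, -0.63, 0.08, 0.01, 0, 0.5, 100, 0.47, -0.66, 0.09, 0, 0.01, 0.5, 100, 0.44, -0.69, 0.08, 0, 0, 0.5, 100, 0.4, -0.71, 0.08, 0.01, 0.01, 0.5, 100, -0.07, -0.58, 0.03, 0, 0, 0.83, 100, -0.12, -0.57, 0.04, 0, 0, 0.84, 100, -0.16, -0.55, 0.03, 0, 0, 0.83, 100, -0.22, -0.54, 0.03, 0, 0, 0.83, 100, -0.26, -0.52, 0.04, 0, 0, 0.84, 100, -0.31, -0.5, 0.03, 0, 0, 0.83, 100, -0.35, -0.46, 0.04, 0, 0, 0.83, 100]'

```text
t: 36.35
tool_pos: [0.3821, 0.1502, 0.2818]
orientation: [1.455, 2.783, -0.001]
force: [-0.9, -0.7, -0.1]
opening: 0.0932
gripper_force: 0.0
```

Emit:
apply_moves --steps '[-0.38, -0.44, 0.03, 0, 0, 0.84, 100, -0.43, -0.4, 0.03, 0, 0, 0.83, 100, -0.45, -0.36, 0.04, 0, 0, 0.84, 100, -0.81, -0.22, 0.03, 0, 0, 0.83, 100, -0.82, -0.15, 0.04, 0, 0, 0.84, 100, -0.83, -0.08, 0.03, 0, 0, 0.83, 100, -0.84, -0.01, 0.03, 0, 0, 0.83, 100, -0.83, 0.07, 0.04, 0, 0, 0.83, 100, -0.83, 0.14, 0.03, 0, 0, 0.84, 100, -0.81, 0.21, 0.03, 0, 0, 0.83, 100, -0.78, 0.28, 0.03, 0, 0, 0.83, 100, -0.76, 0.35, 0.04, 0, 0, 0.84, 100]'

```text
t: 37.35
tool_pos: [0.3881, -0.1266, 0.2703]
orientation: [2.651, 1.68, -0.002]
force: [0.0, 0.3, -0.1]
opening: 0.0931
gripper_force: 0.0
```

Emit:
apply_moves --steps '[-0.73, 0.41, 0.03, 0, 0, 0.83, 100, -0.35, 0.32, 0.13, 0, 0, 0.87, 100, -0.32, 0.35, 0.13, 0, 0, 0.87, 100, -0.28, 0.38, 0.13, 0, 0, 0.88, 100, -0.25, 0.4, 0.12, 0, 0, 0.87, 100, -0.21, 0.42, 0.13, 0, 0, 0.87, 100, -0.17, 0.44, 0.13, 0, 0, 0.87, 100, -0.13, 0.46, 0.13, 0, 0, 0.87, 100, -0.09, 0.46, 0.13, 0, 0, 0.87, 100, -0.05, 0.47, 0.13, 0, 0, 0.88, 100, 0, 0.48, 0.12, 0, 0, 0.87, 100, 0.04, 0.47, 0.13, 0, 0, 0.87, 100]'

```text
t: 38.35
tool_pos: [0.4241, -0.3037, 0.2271]
orientation: [3.138, 0.06, -0.001]
force: [0.8, 0.2, 0.8]
opening: 0.0927
gripper_force: 0.0
```

Emit:
apply_moves --steps '[0.08, 0.46, 0.13, 0, 0, 0.87, 100, 0.13, 0.46, 0.13, 0, 0, 0.87, 100, 0, 0, 0, 0, 0, 0, 100]'

```text
t: 38.6
tool_pos: [0.4298, -0.3322, 0.2183]
orientation: [3.13, -0.228, -0.003]
force: [0.6, 0.6, -0.5]
opening: 0.0935
gripper_force: 0.0
```

```bash
python3 - <<'E'
from h import *
print(pose()[0],robot.read_state()["q"].round(2))
im=eyes.read_camera("wrist");cv2.imwrite("pics/w13.png",im[:,:,::-1])
for n in("gold","reject_box_in","reject_box","grey_1"): print(n,[(round(d["conf"],2),np.round(d["xy"]),ray("wrist",d["xy"],0).round(3)) for d in eyes.place_of("wrist",n)])
print([(d["conf"],np.round(d["rect"])) for d in eyes.search_frame("wrist","gold")])
# expected projection of gold top centre & corners
for off in [(0,0,0.047),(.022,.015,.047),(.022,-.015,.047),(-.022,-.015,.047),(-.022,.015,.047)]:
    a=np.radians(-8.9);x=.4478+off[0]*np.cos(a)-off[1]*np.sin(a);y=-.3525+off[0]*np.sin(a)+off[1]*np.cos(a);print(proj("wrist",[x,y,off[2]]).round(0),end=' ')
hsv=cv2.cvtColor(im,cv2.COLOR_RGB2HSV);m=cv2.inRange(hsv,(8,110,60),(30,255,255));ys,xs=np.nonzero(m[:280]);print("goldmask",len(xs),xs.min(),xs.max(),ys.min(),ys.max())
m=cv2.inRange(hsv,(0,150,60),(5,255,255))|cv2.inRange(hsv,(174,150,60),(180,255,255));ys,xs=np.nonzero(m);print("redmask",len(xs),(xs.min(),xs.max(),ys.min(),ys.max()) if len(xs) else 0)
eyes.read_camera("top")
for n in("grey_1","gold","scoop","chip_1","reject_box_in"): print(n,[(round(d["conf"],2),np.round(d["xy"]),ray("top",d["xy"],.06 if n in("chip_1","grey_1") else 0).round(3)) for d in eyes.place_of("top",n)])
E
```

```text
[ 0.42981846 -0.3322132   0.2182692 ] [-0.75 -0.02  1.65 -0.    1.52  0.97]
gold [(0.75, array([278., 146.]), array([ 0.444, -0.354,  0.   ]))]
reject_box_in []
reject_box []
grey_1 []
[(0.68, array([266., 124.,  29.,  48.])), (0.3, array([ 25.,  93., 134., 196.]))]
[279. 151.] [265. 129.] [295. 130.] [293. 172.] [264. 172.] goldmask 234 267 296 126 166
redmask 1487 (np.int64(166), np.int64(276), np.int64(0), np.int64(27))
grey_1 [(0.59, array([143., 188.]), array([0.512, 0.347, 0.06 ]))]
gold [(0.5, array([367., 214.]), array([ 0.441, -0.349,  0.   ]))]
scoop [(0.81, array([305., 201.]), array([ 0.482, -0.154,  0.   ]))]
chip_1 [(0.65, array([123., 177.]), array([0.545, 0.41 , 0.06 ])), (0.57, array([151., 178.]), array([0.542, 0.322, 0.06 ])), (0.52, array([155., 194.]), array([0.492, 0.309, 0.06 ])), (0.48, array([138., 179.]), array([0.538, 0.364, 0.06 ])), (0.4, array([140., 168.]), array([0.573, 0.358, 0.06 ])), (0.34, array([144., 187.]), array([0.513, 0.344, 0.06 ]))]
reject_box_in [(0.81, array([358., 158.]), array([ 0.622, -0.326,  0.   ])), (0.54, array([143., 188.]), array([0.521, 0.359, 0.   ])), (0.44, array([137., 172.]), array([0.575, 0.38 , 0.   ]))]
```

```bash
python3 - <<'E'
from h import *
R=down(np.radians(-98.5))
s=rows([((.446,-.3525,.08),R),((.446,-.3525,.015),R)],75)
s=rows([((.446,-.3525,.17),R),((.622,-.325,.17),down(np.radians(-93))),((.622,-.325,.037),down(np.radians(-93)))],0,start=s)
E
```

```text
9 0.11, 0.11, 0.77, 0, 0, 0.02, 75, 0.11, 0.11, 0.76, 0.01, 0.01, 0.01, 75, 0.1, 0.11, 0.77, 0, 0, 0.02, 75, 0.11, 0.11, 0.77, 0, 0, 0.01, 75, 0.11, 0.11, 0.77, 0.01, 0.01, 0.02, 75, 0.11, 0.11, 0.76, 0, 0, 0.01, 75, 0, 0, 0.72, 0, 0, 0, 75, 0, 0, 0.73, 0, 0, 0, 75, 0, 0, 0.72, 0, 0, 0, 75
12 0, 0, -0.86, 0, 0, 0, 0, 0, 0, -0.86, 0, 0, 0, 0, 0, 0, -0.86, 0, 0, 0, 0, 0, 0, -0.86, 0, 0, 0, 0, 0, 0, -0.87, 0, 0, 0, 0, 0, 0, -0.86, 0, 0, 0, 0, 0.81, -0.25, 0, 0, 0, -0.13, 0, 0.81, -0.25, 0, 0, 0, -0.13, 0, 0.82, -0.23, 0, 0, 0, -0.13, 0, 0.82, -0.22, 0, 0, 0, -0.13, 0, 0.82, -0.21, 0, 0, 0, -0.13, 0, 0.82, -0.19, 0, 0, 0, -0.13, 0
6 0.83, -0.19, 0, 0, 0, -0.14, 0, 0, 0, 0.89, 0, 0, 0, 0, 0, 0, 0.88, 0, 0, 0, 0, 0, 0, 0.89, 0, 0, 0, 0, 0, 0, 0.89, 0, 0, 0, 0, 0, 0, 0.89, 0, 0, 0, 0
```

Emit:
apply_moves --steps '[0.11, 0.11, 0.77, 0, 0, 0.02, 75, 0.11, 0.11, 0.76, 0.01, 0.01, 0.01, 75, 0.1, 0.11, 0.77, 0, 0, 0.02, 75, 0.11, 0.11, 0.77, 0, 0, 0.01, 75, 0.11, 0.11, 0.77, 0.01, 0.01, 0.02, 75, 0.11, 0.11, 0.76, 0, 0, 0.01, 75, 0, 0, 0.72, 0, 0, 0, 75, 0, 0, 0.73, 0, 0, 0, 75, 0, 0, 0.72, 0, 0, 0, 75]'

```text
t: 39.95
tool_pos: [0.4459, -0.3527, 0.0137]
orientation: [-3.133, 0.233, 0.0]
force: [0.4, -0.3, 0.6]
opening: 0.07
gripper_force: 0.0
```

Emit:
apply_moves --steps '[0, 0, 0, 0, 0, 0, 0, 0, 0, 0, 0, 0, 0, 0, 0, 0, 0, 0, 0, 0, 0, 0, 0, 0, 0, 0, 0, 0, 0, 0, 0, 0, 0, 0, 0, 0, 0, 0, 0, 0, 0, 0, 0, 0, 0, 0, 0, 0, 0, 0, 0, 0, 0, 0, 0, 0]'

```text
t: 40.62
tool_pos: [0.4469, -0.3543, 0.0166]
orientation: [3.13, -0.233, 0.004]
force: [-0.4, -4.4, 6.4]
opening: 0.0287
gripper_force: 40.0
```

Emit:
apply_moves --steps '[0, 0, -0.86, 0, 0, 0, 0, 0, 0, -0.86, 0, 0, 0, 0, 0, 0, -0.86, 0, 0, 0, 0, 0, 0, -0.86, 0, 0, 0, 0, 0, 0, -0.87, 0, 0, 0, 0, 0, 0, -0.86, 0, 0, 0, 0, 0, 0, 0, 0, 0, 0, 0]'

```text
t: 41.2
tool_pos: [0.448, -0.3542, 0.1755]
orientation: [3.129, -0.233, 0.009]
force: [0.4, -0.8, -2.8]
opening: 0.0291
gripper_force: 40.0
```

```bash
python3 - <<'E'
from h import *
im=eyes.read_camera("wrist")
for n in("reject_box_in","reject_box"): print(n,[(round(d["conf"],2),np.round(d["xy"]),ray("wrist",d["xy"],.004).round(3)) for d in eyes.place_of("wrist",n)])
eyes.read_camera("scene")
for n in("reject_box_in","reject_box"): print(n,[(round(d["conf"],2),np.round(d["xy"]),ray("scene",d["xy"],.004).round(3)) for d in eyes.place_of("scene",n)])
b=cv2.imread("pics/top0.png");hsv=cv2.cvtColor(b,cv2.COLOR_BGR2HSV)
m=cv2.inRange(hsv,(0,150,60),(5,255,255))|cv2.inRange(hsv,(174,150,60),(180,255,255))
c=max(cv2.findContours(m,0,2)[0],key=cv2.contourArea);r=cv2.minAreaRect(c);print(r,[ray("top",p,.05).round(3)[:2] for p in cv2.boxPoints(r)],ray("top",r[0],.05))
R=down(np.radians(-93))
s=rows([((.622,-.325,.17),R),((.622,-.325,.06),R)],0)
E
```

```text
reject_box_in []
reject_box []
reject_box_in [(0.89, array([367., 241.]), array([ 0.615, -0.314,  0.004]))]
reject_box [(0.73, array([192.,  80.]), array([1.143, 0.829, 0.004])), (0.57, array([166., 148.]), array([0.618, 0.454, 0.004])), (0.55, array([371., 240.]), array([ 0.626, -0.319,  0.004])), (0.21, array([286., 246.]), array([ 0.463, -0.154,  0.004]))]
((359.0, 157.0), (26.0, 32.0), 90.0) [array([ 0.655, -0.27 ]), array([ 0.655, -0.369]), array([ 0.572, -0.366]), array([ 0.572, -0.267])] [ 0.61317756 -0.31815421  0.05      ]
12 0.82, -0.25, -0.02, 0, 0.01, -0.13, 0, 0.82, -0.24, -0.01, -0.01, 0, -0.13, 0, 0.82, -0.23, -0.02, 0, 0.01, -0.13, 0, 0.82, -0.21, -0.01, -0.01, 0, -0.14, 0, 0.83, -0.21, -0.02, 0, 0.01, -0.13, 0, 0.83, -0.19, -0.01, -0.01, 0, -0.13, 0, 0.84, -0.18, -0.02, 0, 0.01, -0.13, 0, 0, 0, 0.73, 0, 0, 0, 0, 0, 0, 0.74, 0, 0, 0, 0, 0, 0, 0.73, 0, 0, 0, 0, 0, 0, 0.73, 0, 0, 0, 0, 0, 0, 0.74, 0, 0, 0, 0
```

Emit:
apply_moves --steps '[0.8, -0.27, -0.02, 0, 0.01, -0.13, 0, 0.8, -0.26, -0.01, -0.01, 0, -0.13, 0, 0.8, -0.25, -0.02, 0, 0.01, -0.13, 0, 0.8, -0.23, -0.01, -0.01, 0, -0.14, 0, 0.81, -0.23, -0.02, 0, 0.01, -0.13, 0, 0.81, -0.22, -0.01, -0.01, 0, -0.13, 0, 0.82, -0.21, -0.02, 0, 0.01, -0.13, 0, 0, 0, 0.73, 0, 0, 0, 0, 0, 0, 0.74, 0, 0, 0, 0]'

```text
t: 42.25
tool_pos: [0.6218, -0.3207, 0.1286]
orientation: [3.137, -0.079, 0.008]
force: [0.1, -0.8, -4.1]
opening: 0.029
gripper_force: 40.0
```

Emit:
apply_moves --steps '[0, 0, 0.73, 0, 0, 0, 0, 0, 0, 0.73, 0, 0, 0, 0, 0, 0, 0.6, 0, 0, 0, 0, 0, 0, 0.5, 0, 0, 0, 0, 0, 0, 0, 0, 0, 0, 0]'

```text
t: 42.67
tool_pos: [0.6166, -0.3194, 0.046]
orientation: [-3.139, 0.082, 0.007]
force: [-0.7, 1.2, -5.8]
opening: 0.0289
gripper_force: 40.0
```

Emit:
apply_moves --steps '[0, 0, 0.15, 0, 0, 0, 0, 0, 0, 0, 0, 0, 0, 50, 0, 0, 0, 0, 0, 0, 50, 0, 0, 0, 0, 0, 0, 50, 0, 0, 0, 0, 0, 0, 50, 0, 0, 0, 0, 0, 0, 50, 0, 0, -0.9, 0, 0, 0, 50, 0, 0, -0.9, 0, 0, 0, 50, 0, 0, -0.9, 0, 0, 0, 50, 0, 0, -0.9, 0, 0, 0, 50, 0, 0, -0.9, 0, 0, 0, 50, 0, 0, -0.9, 0, 0, 0, 50]'

```text
t: 43.67
tool_pos: [0.6195, -0.321, 0.2122]
orientation: [3.137, -0.082, 0.007]
force: [-0.2, -0.3, 0.4]
opening: 0.0466
gripper_force: 0.0
```

```bash
python3 - <<'E'
from h import *
d=np.radians
s=rows([((.40,-.20,.30),down(d(-70))),((.37,.05,.34),down(d(-30))),((.42,.27,.42),down(d(-2))),((.649,.3466,.42),down(d(-2)))],28,step=.0295)
E
```

```text
12 -0.75, -0.36, -0.3, 0, 0, -0.38, 28, -0.74, -0.4, -0.3, 0.01, -0.01, -0.39, 28, -0.71, -0.42, -0.29, 0, 0, -0.38, 28, -0.71, -0.45, -0.3, 0.01, -0.01, -0.38, 28, -0.68, -0.48, -0.29, 0, 0, -0.39, 28, -0.66, -0.51, -0.3, 0.01, 0, -0.38, 28, -0.65, -0.53, -0.29, 0, -0.01, -0.38, 28, -0.62, -0.56, -0.3, 0, 0, -0.39, 28, -0.6, -0.58, -0.29, 0.01, 0, -0.38, 28, -0.57, -0.6, -0.3, 0, -0.01, -0.38, 28, 0.21, -0.91, -0.15, 0, 0, -0.74, 28, 0.28, -0.89, -0.15, 0, 0, -0.74, 28
12 0.35, -0.86, -0.14, 0, 0, -0.74, 28, 0.42, -0.84, -0.15, 0, 0, -0.74, 28, 0.48, -0.8, -0.15, 0, 0, -0.75, 28, 0.54, -0.76, -0.15, 0, 0, -0.74, 28, 0.6, -0.72, -0.15, 0, 0, -0.74, 28, 0.65, -0.67, -0.14, 0, 0, -0.74, 28, 0.7, -0.61, -0.15, 0, 0, -0.74, 28, 0.8, -0.25, -0.3, 0, 0, -0.52, 28, 0.81, -0.2, -0.29, 0, 0, -0.52, 28, 0.82, -0.16, -0.3, 0, 0, -0.52, 28, 0.83, -0.11, -0.3, 0, 0, -0.51, 28, 0.83, -0.07, -0.29, 0, 0, -0.52, 28
12 0.83, -0.03, -0.3, 0, 0, -0.52, 28, 0.84, 0.02, -0.3, 0, 0, -0.52, 28, 0.83, 0.07, -0.29, 0, 0, -0.52, 28, 0.83, 0.11, -0.3, 0, 0, -0.52, 28, 0.31, 0.84, 0, 0, 0, 0, 28, 0.32, 0.84, 0, 0, 0, 0, 28, 0.31, 0.83, 0, 0, 0, 0, 28, 0.31, 0.84, 0, 0, 0, 0, 28, 0.31, 0.84, 0, 0, 0, 0, 28, 0.32, 0.84, 0, 0, 0, 0, 28, 0.31, 0.83, 0, 0, 0, 0, 28, 0.31, 0.84, 0, 0, 0, 0, 28
1 0.31, 0.84, 0, 0, 0, 0, 28
```

Emit:
apply_moves --steps '[-0.75, -0.36, -0.3, 0, 0, -0.38, 28, -0.74, -0.4, -0.3, 0.01, -0.01, -0.39, 28, -0.71, -0.42, -0.29, 0, 0, -0.38, 28, -0.71, -0.45, -0.3, 0.01, -0.01, -0.38, 28, -0.68, -0.48, -0.29, 0, 0, -0.39, 28, -0.66, -0.51, -0.3, 0.01, 0, -0.38, 28, -0.65, -0.53, -0.29, 0, -0.01, -0.38, 28, -0.62, -0.56, -0.3, 0, 0, -0.39, 28, -0.6, -0.58, -0.29, 0.01, 0, -0.38, 28, -0.57, -0.6, -0.3, 0, -0.01, -0.38, 28, 0.21, -0.91, -0.15, 0, 0, -0.74, 28, 0.28, -0.89, -0.15, 0, 0, -0.74, 28]'

```text
t: 44.67
tool_pos: [0.3925, -0.1445, 0.3087]
orientation: [3.041, 0.784, 0.002]
force: [-0.1, 0.7, -0.5]
opening: 0.0263
gripper_force: 0.0
```

Emit:
apply_moves --steps '[0.35, -0.86, -0.14, 0, 0, -0.74, 28, 0.42, -0.84, -0.15, 0, 0, -0.74, 28, 0.48, -0.8, -0.15, 0, 0, -0.75, 28, 0.54, -0.76, -0.15, 0, 0, -0.74, 28, 0.6, -0.72, -0.15, 0, 0, -0.74, 28, 0.65, -0.67, -0.14, 0, 0, -0.74, 28, 0.7, -0.61, -0.15, 0, 0, -0.74, 28, 0.8, -0.25, -0.3, 0, 0, -0.52, 28, 0.81, -0.2, -0.29, 0, 0, -0.52, 28, 0.82, -0.16, -0.3, 0, 0, -0.52, 28, 0.83, -0.11, -0.3, 0, 0, -0.51, 28, 0.83, -0.07, -0.29, 0, 0, -0.52, 28]'

```text
t: 45.67
tool_pos: [0.3981, 0.1736, 0.3839]
orientation: [-2.481, -1.928, -0.002]
force: [0.5, -0.3, 0.1]
opening: 0.0263
gripper_force: 0.0
```

Emit:
apply_moves --steps '[0.83, -0.03, -0.3, 0, 0, -0.52, 28, 0.84, 0.02, -0.3, 0, 0, -0.52, 28, 0.83, 0.07, -0.29, 0, 0, -0.52, 28, 0.83, 0.11, -0.3, 0, 0, -0.52, 28, 0, 0, 0, 0, 0, 0, 28]'

```text
t: 46.08
tool_pos: [0.4205, 0.2733, 0.4198]
orientation: [-2.252, -2.189, -0.003]
force: [0.3, -0.1, 0.2]
opening: 0.0263
gripper_force: 0.0
```

```bash
python3 - <<'E'
from h import *
d=np.radians
print(pose()[0],robot.read_state()["q"].round(2))
eyes.read_camera("top")
for n in("grey_1","gold","scoop","scoop_grip","oil_bottle","lid_handle","lid_hinge"): print(n,[(round(d["conf"],2),np.round(d["xy"]),ray("top",d["xy"],{"grey_1":.06,"lid_handle":.283,"lid_hinge":.1375,"scoop_grip":.068}.get(n,.004)).round(3)) for d in eyes.place_of("top",n)])
eyes.read_camera("scene")
for n in("gold","grey_1","oil_bottle","scoop"): print(n,[(round(d["conf"],2),np.round(d["xy"]),ray("scene",d["xy"],.006).round(3)) for d in eyes.place_of("scene",n)])
s=rows([((.649,.3466,.42),down(d(-2))),((.649,.3466,.31),down(d(-2)))],28,step=.0295)
E
```

```text
[0.42051022 0.27334009 0.41979345] [ 0.47 -0.13  1.38  0.    1.88  0.5 ]
grey_1 []
gold [(0.5, array([356., 159.]), array([ 0.617, -0.319,  0.004]))]
scoop [(0.55, array([305., 203.]), array([ 0.475, -0.153,  0.004]))]
scoop_grip [(0.85, array([310., 235.]), array([ 0.369, -0.161,  0.068]))]
oil_bottle [(0.52, array([215., 210.]), array([0.45 , 0.129, 0.004]))]
lid_handle [(0.64, array([130., 124.]), array([0.642, 0.337, 0.283])), (0.33, array([137., 147.]), array([0.578, 0.316, 0.283]))]
lid_hinge [(0.58, array([136., 144.]), array([0.626, 0.355, 0.137]))]
gold [(0.7, array([170., 144.]), array([0.645, 0.464, 0.006])), (0.59, array([369., 237.]), array([ 0.631, -0.313,  0.006]))]
grey_1 [(0.22, array([369., 239.]), array([ 0.622, -0.317,  0.006]))]
oil_bottle [(0.6, array([206., 208.]), array([0.447, 0.112, 0.006]))]
scoop [(0.8, array([287., 242.]), array([ 0.474, -0.149,  0.006]))]
12 0.31, 0.84, -0.01, 0, 0, 0, 28, 0.32, 0.83, 0, 0, 0, 0, 28, 0.31, 0.84, -0.01, 0, 0, 0, 28, 0.32, 0.84, -0.01, 0, 0, 0, 28, 0.31, 0.84, 0, 0, 0, 0, 28, 0.32, 0.83, -0.01, -0.01, 0, 0, 28, 0.31, 0.84, 0, 0, 0, 0, 28, 0.31, 0.84, -0.01, 0, 0, 0, 28, 0.32, 0.83, -0.01, 0, 0, 0, 28, 0, 0, 0.92, 0, 0, 0, 28, 0, 0, 0.92, 0, 0, 0, 28, 0, 0, 0.91, 0, 0, 0, 28
1 0, 0, 0.92, 0, 0, 0, 28
```

Emit:
apply_moves --steps '[0.31, 0.84, -0.01, 0, 0, 0, 28, 0.32, 0.83, 0, 0, 0, 0, 28, 0.31, 0.84, -0.01, 0, 0, 0, 28, 0.32, 0.84, -0.01, 0, 0, 0, 28, 0.31, 0.84, 0, 0, 0, 0, 28, 0.32, 0.83, -0.01, -0.01, 0, 0, 28, 0.31, 0.84, 0, 0, 0, 0, 28, 0.31, 0.84, -0.01, 0, 0, 0, 28, 0.32, 0.83, -0.01, 0, 0, 0, 28, 0, 0, 0.6, 0, 0, 0, 28, 0, 0, 0, 0, 0, 0, 28]'

```text
t: 47.65
tool_pos: [0.6504, 0.3472, 0.3935]
orientation: [-2.258, -2.18, 0.014]
force: [-0.1, -0.3, -1.5]
opening: 0.0261
gripper_force: 0.0
```

```bash
python3 - <<'E'
from h import *
d=np.radians
print(pose()[0])
im=eyes.read_camera("top")
hsv=cv2.cvtColor(im,cv2.COLOR_RGB2HSV)
def cnt(m,x0,x1,y0,y1): return int((m[y0:y1,x0:x1]>0).sum())
g=cv2.inRange(hsv,(12,110,60),(30,255,255));print("gold px box",cnt(g,340,380,140,175),"tub",cnt(g,95,170,120,215))
s=rows([((.649,.3466,.30),down(d(-2))),((.649,.3466,.266),down(d(-2)))],28)
E
```

```text
[0.65044911 0.34723209 0.39353722]
gold px box 42 tub 0
6 0, 0.01, 0.8, -0.02, 0.01, 0, 28, 0, 0, 0.81, -0.01, 0.01, 0, 28, 0, 0.01, 0.8, -0.02, 0, 0, 28, 0, 0, 0.81, -0.02, 0.01, 0, 28, 0, 0, 0.57, 0, 0, 0, 28, 0, 0, 0.56, 0, 0, 0, 28
```

Emit:
apply_moves --steps '[0, 0.01, 0.8, -0.02, 0.01, 0, 28, 0, 0, 0.81, -0.01, 0.01, 0, 28, 0, 0.01, 0.8, -0.02, 0, 0, 28, 0, 0, 0.81, -0.02, 0.01, 0, 28, 0, 0, 0, 0, 0, 0, 28]'

```text
t: 48.12
tool_pos: [0.6466, 0.3459, 0.3013]
orientation: [2.259, 2.183, 0.001]
force: [-0.5, 0.0, -2.5]
opening: 0.026
gripper_force: 0.0
```

Emit:
apply_moves --steps '[0, 0, 0.5, 0, 0, 0, 28, 0, 0, 0.5, 0, 0, 0, 28, 0, 0, 0, 0, 0, 0, 28]'

```text
t: 48.37
tool_pos: [0.6485, 0.3467, 0.2756]
orientation: [2.258, 2.181, 0.009]
force: [-0.3, 0.0, -1.0]
opening: 0.0263
gripper_force: 0.0
```

Emit:
apply_moves --steps '[0, 0, 0, 0, 0, 0, 0, 0, 0, 0, 0, 0, 0, 0, 0, 0, 0, 0, 0, 0, 0, 0, 0, 0, 0, 0, 0, 0, 0, 0, 0, 0, 0, 0, 0]' --grip_force 25

```text
t: 48.78
tool_pos: [0.6507, 0.3474, 0.2779]
orientation: [2.256, 2.18, 0.017]
force: [-0.5, -0.8, 5.6]
opening: 0.0096
gripper_force: 24.9
```

```bash
python3 - <<'E'
from h import *
p,r=pose();print(p,robot.read_state()["opening"],robot.read_state()["force"].round(1))
# hinge from original shut pose: bar TCP at shut (.473,.3548,.167)
th0=1.52;f=lambda th:np.array([-.138*np.cos(th)+.042*np.sin(th),.138*np.sin(th)+.042*np.cos(th)])
# estimate theta from dx relative to the hinge x .6105 
th0=np.arctan2(0,1);from scipy.optimize import brentq
th0=brentq(lambda t:f(t)[0]-(p[0]-.611),.8,1.9);print("theta",th0,f(th0)[1]+.1375-p[2])
c=np.array([np.cos(np.radians(2)),-np.sin(np.radians(2))]);pts=[]
for th in np.linspace(th0,0.0,13)[1:]:
    u,v=f(th)-f(th0);pts.append((p+[u*c[0],u*c[1],v],None))
rows(pts,0,step=.0299)
E
```

```text
[0.65065537 0.34742847 0.27791263] 0.00956499280134276 [-0.5 -0.8  5.6]
theta 1.5538491150128484 -0.00172070209881231
12 0, -0.61, -0.14, 0, 0, 0, 0, 0, -0.62, -0.06, 0, 0, 0, 0, 0, -0.62, 0.02, 0, 0, 0, 0, 0, -0.61, 0.11, 0, 0, 0, 0, 0, -0.6, 0.18, 0, 0, 0, 0, 0, -0.56, 0.25, 0, 0, 0, 0, 0, -0.53, 0.33, 0, 0, 0, 0, 0, -0.49, 0.39, 0, 0, 0, 0, -0.01, -0.43, 0.45, 0, 0, 0, 0, 0, -0.36, 0.5, 0, 0, 0, 0, 0, -0.3, 0.55, 0, 0, 0, 0, 0, -0.23, 0.58, 0, 0, 0, 0
```

The fingertips are too high on the bar. I'll reopen, go 12 mm lower and regrip.

Emit:
apply_moves --steps '[0, 0, 0, 0, 0, 0, 28, 0, 0, 0, 0, 0, 0, 28, 0, 0, 0, 0, 0, 0, 28, 0, -0.04, 0.25, 0, 0, 0, 28, 0, 0, 0.25, 0, 0, 0, 28, 0, 0, 0, 0, 0, 0, 28, 0, 0, 0, 0, 0, 0, 0, 0, 0, 0, 0, 0, 0, 0, 0, 0, 0, 0, 0, 0, 0, 0, 0, 0, 0, 0, 0, 0]'

```text
t: 49.62
tool_pos: [0.6491, 0.3472, 0.2606]
orientation: [2.257, 2.18, 0.012]
force: [2.1, -1.0, -1.7]
opening: 0.0114
gripper_force: 25.0
```

Emit:
apply_moves --steps '[0, -0.61, -0.14, 0, 0, 0, 0, 0, -0.62, -0.06, 0, 0, 0, 0, 0, -0.62, 0.02, 0, 0, 0, 0, 0, -0.61, 0.11, 0, 0, 0, 0, 0, -0.6, 0.18, 0, 0, 0, 0, 0, -0.56, 0.25, 0, 0, 0, 0]'

```text
t: 50.12
tool_pos: [0.5409, 0.3506, 0.2502]
orientation: [2.257, 2.178, 0.016]
force: [5.1, -1.7, -2.0]
opening: 0.0114
gripper_force: 25.0
```

```bash
python3 - <<'E'
from h import *
p,r=pose();print(p,robot.read_state()["opening"],robot.read_state()["force"].round(1))
rel=p-np.array([.611,.348,.1375-.0135]);print(rel, np.hypot(rel[0],rel[2]), np.hypot(.138,.042), np.arctan2(rel[2],-rel[0])-np.arctan2(.042,.138))
f=lambda th:np.array([-.138*np.cos(th)+.042*np.sin(th),.138*np.sin(th)+.042*np.cos(th)])
th0=np.arctan2(rel[2],-rel[0])-np.arctan2(.042,.138)
pts=[]
for th in np.linspace(th0,0.0,7)[1:]:
    u,v=f(th)-f(th0);pts.append((p+[u,-.035*u,v],None))
rows(pts,0,step=.0299)
E
```

```text
[0.54088908 0.35063276 0.25015052] 0.011421688265110716 [ 5.1 -1.7 -2. ]
[-0.07011092  0.00263276  0.12615052] 0.14432426628565934 0.1442497833620557 0.7680916713900401
6 0, -0.52, 0.33, 0, 0, 0, 0, 0, -0.48, 0.39, 0, 0, 0, 0, -0.01, -0.42, 0.45, 0, 0, 0, 0, 0, -0.36, 0.49, 0, 0, 0, 0, 0, -0.29, 0.54, 0, 0, 0, 0, 0, -0.23, 0.58, 0, 0, 0, 0
```

Emit:
apply_moves --steps '[0, -0.52, 0.33, 0, 0, 0, 0, 0, -0.48, 0.39, 0, 0, 0, 0, 0, -0.42, 0.45, 0, 0, 0, 0, 0, -0.36, 0.49, 0, 0, 0, 0, 0, -0.29, 0.54, 0, 0, 0, 0, 0, -0.23, 0.58, 0, 0, 0, 0, 0, 0, 0, 0, 0, 0, 0]'

```text
t: 50.7
tool_pos: [0.4736, 0.3542, 0.1644]
orientation: [2.256, 2.179, 0.019]
force: [13.0, 4.1, -9.3]
opening: 0.0115
gripper_force: 25.0
```

Emit:
apply_moves --steps '[0, 0, 0.1, 0, 0, 0, 0, 0, 0, 0.05, 0, 0, 0, 0, 0, 0, 0, 0, 0, 0, 0]'

```text
t: 50.95
tool_pos: [0.4735, 0.3542, 0.1636]
orientation: [2.256, 2.179, 0.018]
force: [-0.9, -2.8, 11.1]
opening: 0.0112
gripper_force: 25.0
```

Emit:
apply_moves --steps '[0, 0, 0.1, 0, 0, 0, 0, 0, 0, 0, 0, 0, 0, 0, 0, 0, 0, 0, 0, 0, 45, 0, 0, 0, 0, 0, 0, 45, 0, 0, 0, 0, 0, 0, 45, 0, 0, 0, 0, 0, 0, 45, 0, 0, -0.5, 0, 0, 0, 45, 0, 0, -0.9, 0, 0, 0, 45, 0, 0, -0.9, 0, 0, 0, 45, 0, 0, -0.9, 0, 0, 0, 45, 0, -0.9, -0.9, 0, 0, 0, 45, 0, -0.9, -0.9, 0, 0, 0, 45]'

```text
t: 51.95
tool_pos: [0.4168, 0.3546, 0.3072]
orientation: [2.259, 2.179, 0.009]
force: [-0.1, 1.1, 0.4]
opening: 0.0418
gripper_force: 0.0
```

```bash
python3 - <<'E'
from h import *
print(pose()[0])
for c in("top","scene"):
    im=eyes.read_camera(c);cv2.imwrite(f"pics/end_{c}.png",im[:,:,::-1])
    for n,z in(("lid_handle",.1795),("scoop",.004),("scoop_grip",.068),("gold",.01),("grey_1",.01),("oil_bottle",0),("lid_hinge",.1375)): print(c,n,[(round(d["conf"],2),ray(c,d["xy"],z).round(3).tolist()) for d in eyes.place_of(c,n)])
    hsv=cv2.cvtColor(im,cv2.COLOR_RGB2HSV);m=cv2.inRange(hsv,(50,100,30),(80,255,255));n,l,st,ce=cv2.connectedComponentsWithStats(m);print("green",[(st[i,4],ce[i].round().tolist()) for i in range(1,n) if st[i,4]>5])
E
```

```text
[0.41682973 0.35460634 0.3071528 ]
top lid_handle [(0.56, [0.475, 0.342, 0.18])]
top scoop [(0.61, [0.483, -0.152, 0.004])]
top scoop_grip [(0.9, [0.364, -0.151, 0.068])]
top gold [(0.53, [0.615, -0.317, 0.01])]
top grey_1 []
top oil_bottle [(0.53, [0.458, 0.122, 0.0])]
top lid_hinge [(0.69, [0.616, 0.355, 0.137])]
green []
scene lid_handle [(0.75, [0.458, 0.342, 0.18])]
scene scoop [(0.65, [0.484, -0.147, 0.004])]
scene scoop_grip [(0.81, [0.379, -0.158, 0.068])]
scene gold [(0.67, [0.613, -0.329, 0.01])]
scene grey_1 [(0.3, [0.611, -0.322, 0.01])]
scene oil_bottle [(0.71, [0.693, 0.624, 0.0]), (0.64, [0.45, 0.121, 0.0]), (0.46, [0.528, 0.352, 0.0])]
scene lid_hinge [(0.68, [0.618, 0.35, 0.137]), (0.41, [0.511, 0.407, 0.137]), (0.29, [0.385, -0.227, 0.137])]
green [(np.int32(33), [64.0, 59.0]), (np.int32(7), [154.0, 181.0])]
```

```bash
python3 -c "
from plant import robot
print(robot.close_job())"
```

```text
the job is handed in; nothing more can be done
None
```

The job is handed in after about 52 s of robot time: five chips and the one grey insert found are in the tub, gold is in the red box, the scoop is back in the tray, the lid is shut and the bottle looks undisturbed; the hand-in returned no verdict.

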